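# Clean a welding fixture and jog a pack of tubes into its corner

### The arm

A 6-joint arm with a two-finger parallel gripper is mounted at the origin on the work surface. World frame = base frame: x ahead of the robot, y to its left, z up, the work surface at z = 0. Lengths are in m, angles in degrees, forces in N, time in s.
With the tool pointing down it reaches from about 0.4 to 0.825 m from the base axis. Payload 7 kg.
Tool frame: the origin (TCP) lies on the centre line of the jaws, within the pads' length; the fingertips stand 14 mm ahead of it and the grasp point (between the pads) lies 5 mm behind it; z points along the fingers, x is the direction in which the jaws open and shut, and the axes are right-handed (so a half turn about z gives the same grasp; the last joint's range is limited). The gripper opens to 88 mm and grips with 3 to 60 N. Pads are 19 mm wide; open, the fingers measure 130 mm over their backs; the gripper's body (78 mm by 193 mm) begins 47 mm behind the grasp point.
Start: joints at [-54.483, 20.546, 0.682, 0, -70.136, -16.507], TCP at [0.22, -0.638, 0.241] pointing down, gripper open.
Joint ranges: [-176.03, 176.03], [-82.01, 121.73], [-58.28, 71.71], [-173.87, 95.51], [-174.79, -0.11], [-173.66, 173.66]. Speed limits (degrees/s): [136.94, 136.94, 172.46, 180, 180, 180].

### API

Orientations are given as [roll, pitch, yaw] about the fixed x, y, z axes, in that order (R = Rz(yaw) Ry(pitch) Rx(roll)).
In Python, from plant import * gives the robot as it stands.
- The arm moves only by the shell command python3 -m handwheel 'ROWS' [OPENING]. ROWS is JSON, a list of rows, each a list of 2 entries, a list of its own where there are three numbers: the shift along the tool's x, y, z each as a share of 0.2 m, from -1 to 1, then the turn, a rotation vector about the tool's x, y, z each as a share of 360 degrees, from -1 to 1. In form: [[[tx, ty, tz], [ax, ay, az]], ...]. A call has 1 to 5 rows; each row is the pose to reach, as a shift and turn from the pose commanded when the call began, along the tool's axes at that moment, turning the shorter way round; what a row does not reach only later rows make up. A row lasts 1/12 s, in which the tool goes at most 41.7 mm and 7.16 degrees, less where a joint would pass 70% of its speed; a pose out of reach is approached as far as the arm can. A call with a number of a shift or a turn outside -1 to 1 is refused whole. A call with a gripper value outside its range is refused whole. OPENING is the closure, from -1 (fully open) to 1 (shut), set as the call begins (- or left out, the last holds). The fingers move at their own pace and stop on an object; the grip force is fixed at half the most. Time passes only in rows, so rows that repeat a pose let the fingers close. It gives the time, the measured TCP pose, the force and the opening at its end, in the units of the state.
- get_obs(): the state, without advancing time (a new reading comes with each control period).
- snapshot(name): name is "scene" or "top"; returns a dict with "color" (384x512x3 uint8, red, green, blue), "z_map" (384x512 float32, m along the optical axis (not along the pixel's ray), 0 where there is no reading), "intrinsics" (3x3 intrinsics, pixels), "distortion" ([k1, k2, p1, p2, k3] as OpenCV has them; the pictures are not rectified), "rvec" (rotation vector, rad) and "tvec" (3), from world to camera coordinates, as OpenCV has them. Camera axes: x right, y down, z forward; pixel columns grow to the right and rows downward; lengths in m; the calibration is good to about 2 mm. A picture is of the moment at which its call begins.
- close_job(): hands the job in, once; it reports no verdict.
The state is a dict: "clock": time; "joint_pos": joint angles; "qvel": joint speeds; "tau": joint torques, N m; "tool_pos": TCP position; "orientation": TCP orientation; "force": force on the tool from outside, world axes, zero at the start; "moment": the same for the moment, N m; "opening": finger opening in m.
Only numpy, scipy, OpenCV 4.12 (cv2) and the standard library are available. Lean on these libraries where they do the work, as an engineer would, in place of code of your own. Each camera call takes 0.05 s, during which the arm holds its last target. There are 200 camera calls.

### The job

Wipe all the sharp offcuts off the welding plate into the trough along its side with the held scraper block, keeping your fingers off them. Then lay all the square tubes from the board flat on the plate, parallel to the back stop and clear of both stops by about 20 mm or more, let go of them, and push them with the held straightedge together as one pack, edge to edge, hard against the back stop, their ends flush against the side stop. Finally stand the scraper and the straightedge upright on the bare table and leave everything else on the bench undisturbed.

Things in the scene. Friction and masses are not known exactly. Their poses are not given: they have to be found in the camera images.
- fixture: fixed steel welding plate, 280 (x) by 210 (y) mm, top at z = 30 mm; origin on the table under its centre. Back stop: grey bar along the +x edge, inner face at x = 125. Side stop: grey bar along the +y edge, inner face at y = 90. Both stops are 15 mm thick and rise 25 mm above the plate. The -x edge and the -y edge (y = -105) are open.
- trough (a point): centre of the floor of the fixed aluminium trough under the plate's -y edge, axes as the plate's: inside 274 (x) by 77 (y) mm, from the plate's side wall outwards, floor 3 mm and outer walls 25 mm above the table, so 27 mm below the plate's top.
- straightedge: loose aluminium straightedge, 0.4 kg: a bar 160 long (its x) by 36 (its y) by 30 mm high, with an upright grip fin on top, 90 long (x) by 16 thick (y), from z = 30 to 75 mm. Origin at the centre of its underside, z up. It pushes with either long side (its +y or -y face, 18 mm from the origin); grip the fin across its 16 mm, so that the fingers stay above the bar.
- scraper: loose wooden scraper block with a steel sole, 0.3 kg: 120 long (its x) by 36 (its y; sole 38) by 30 mm high, with an upright wooden grip on top, 55 long (x) by 24 thick (y), from z = 30 to 75 mm. Origin at the centre of its underside, z up. It wipes with either long side; grip across the 24 mm.
- tube1: one of the 3 or 4 identical square steel tubes (absent: None), 25 x 25 mm section, 100 mm long, 0.18 kg, plain steel with dark open ends; origin at its centre, y along its length (either way round). At the start it lies on the plywood board, side by side with the others at about 68 mm pitch.
- tube2: one of the 3 or 4 identical square steel tubes (absent: None), 25 x 25 mm section, 100 mm long, 0.18 kg, plain steel with dark open ends; origin at its centre, y along its length (either way round). At the start it lies on the plywood board, side by side with the others at about 68 mm pitch.
- tube3: one of the 3 or 4 identical square steel tubes (absent: None), 25 x 25 mm section, 100 mm long, 0.18 kg, plain steel with dark open ends; origin at its centre, y along its length (either way round). At the start it lies on the plywood board, side by side with the others at about 68 mm pitch.
- tube4: one of the 3 or 4 identical square steel tubes (absent: None), 25 x 25 mm section, 100 mm long, 0.18 kg, plain steel with dark open ends; origin at its centre, y along its length (either way round). At the start it lies on the plywood board, side by side with the others at about 68 mm pitch.
- chip1: one of the 3 to 5 sharp dark steel offcuts (absent: None) lying on the plate, a slug 30 x 22 x 10 mm; origin at the centre of its underside. Never touch it with the fingers.
- chip2: one of the 3 to 5 sharp dark steel offcuts (absent: None) lying on the plate, a disc 28 mm across and 10 mm thick; origin at the centre of its underside. Never touch it with the fingers.
- chip3: one of the 3 to 5 sharp dark steel offcuts (absent: None) lying on the plate, a slug 30 x 22 x 10 mm; origin at the centre of its underside. Never touch it with the fingers.
- chip4: one of the 3 to 5 sharp dark steel offcuts (absent: None) lying on the plate, a disc 28 mm across and 10 mm thick; origin at the centre of its underside. Never touch it with the fingers.
- chip5: one of the 3 to 5 sharp dark steel offcuts (absent: None) lying on the plate, a slug 30 x 22 x 10 mm; origin at the centre of its underside. Never touch it with the fingers.
- board: fixed plywood board 300 (x) by 150 (y) by 6 mm on which the tubes lie at the start; origin at the centre of its underside.
- hammer: bystander: hammer with a 280 mm wooden handle lying behind the plate; leave alone.
- tape: bystander: black tape-measure case 65 x 65 x 35 mm beside the plate; leave alone.
- washer: bystander: flat steel ring 70 mm across, 6 mm thick; leave alone.
- magnet: bystander: red welding magnet 70 x 70 x 16 mm lying flat, origin at the centre of its underside; leave alone.
- brush: bystander: brush 200 mm long, under 60 mm wide, lying roughly along the world y behind the tools, origin about its middle; leave alone.
- spray: bystander: blue can 60 mm across, 160 mm high, standing at the back; leave alone.

How it is judged (in metres and radians):
On the way, in this order (a step that is already met when the one before it is completed fails the run):
1. all the offcuts lie in the trough (z of each of chip1, chip2, chip3, chip4, chip5 in the frame of fixture below 0.022 m and y of chip1 in the frame of fixture between -0.185 and -0.1 m and x of chip1 in the frame of fixture between -0.14 and 0.14 m and y of chip2 in the frame of fixture between -0.185 and -0.1 m and x of chip2 in the frame of fixture between -0.14 and 0.14 m and y of chip3 in the frame of fixture between -0.185 and -0.1 m and x of chip3 in the frame of fixture between -0.14 and 0.14 m and y of chip4 in the frame of fixture between -0.185 and -0.1 m and x of chip4 in the frame of fixture between -0.14 and 0.14 m and y of chip5 in the frame of fixture between -0.185 and -0.1 m and x of chip5 in the frame of fixture between -0.14 and 0.14 m), for 0.2 s.
2. all the tubes lie released, flat on the plate, roughly parallel to the back stop (within 0.35 rad) and all, or all but one that was knocked, are clear of both stops by 15 mm or more (((x of each of tube2, tube3, tube4 in the frame of fixture below 0.0975 m and y of each of tube2, tube3, tube4 in the frame of fixture below 0.025 m) or (x of each of tube1, tube3, tube4 in the frame of fixture below 0.0975 m and y of each of tube1, tube3, tube4 in the frame of fixture below 0.025 m) or (x of each of tube1, tube2, tube4 in the frame of fixture below 0.0975 m and y of each of tube1, tube2, tube4 in the frame of fixture below 0.025 m) or (x of each of tube1, tube2, tube3 in the frame of fixture below 0.0975 m and y of each of tube1, tube2, tube3 in the frame of fixture below 0.025 m)) and x of tube1 in the frame of fixture between -0.13 and 0.118 m and y of tube1 in the frame of fixture between -0.085 and 0.045 m and z of tube1 in the frame of fixture between 0.038 and 0.048 m and angle between the y axis of each of tube1, tube2, tube3, tube4 and the y axis of fixture, either way round below 0.35 rad and linear speed of each of tube1, tube2, tube3, tube4 below 0.03 m/s and contact force between the fingers and tube1 below 0.2 N and x of tube2 in the frame of fixture between -0.13 and 0.118 m and y of tube2 in the frame of fixture between -0.085 and 0.045 m and z of tube2 in the frame of fixture between 0.038 and 0.048 m and contact force between the fingers and tube2 below 0.2 N and x of tube3 in the frame of fixture between -0.13 and 0.118 m and y of tube3 in the frame of fixture between -0.085 and 0.045 m and z of tube3 in the frame of fixture between 0.038 and 0.048 m and contact force between the fingers and tube3 below 0.2 N and x of tube4 in the frame of fixture between -0.13 and 0.118 m and y of tube4 in the frame of fixture between -0.085 and 0.045 m and z of tube4 in the frame of fixture between 0.038 and 0.048 m and contact force between the fingers and tube4 below 0.2 N), for 0.2 s.
3. the tubes are packed home against both stops while the straightedge presses on them (y of tube1 in the frame of fixture between 0.035 and 0.045 m and z of tube1 in the frame of fixture between 0.038 and 0.046 m and angle between the y axis of each of tube1, tube2, tube3, tube4 and the y axis of fixture, either way round below 0.05 rad and (x of tube1 in the frame of fixture between 0.108 and 0.1175 m or (x of tube1 in the frame of fixture between 0.082 and 0.0925 m and (x of tube2 in the frame of fixture between 0.108 and 0.1175 m or x of tube3 in the frame of fixture between 0.108 and 0.1175 m or x of tube4 in the frame of fixture between 0.108 and 0.1175 m)) or (x of tube1 in the frame of fixture between 0.056 and 0.0675 m and (x of tube2 in the frame of fixture between 0.082 and 0.0925 m or x of tube3 in the frame of fixture between 0.082 and 0.0925 m or x of tube4 in the frame of fixture between 0.082 and 0.0925 m)) or (x of tube1 in the frame of fixture between 0.03 and 0.0425 m and (x of tube2 in the frame of fixture between 0.056 and 0.0675 m or x of tube3 in the frame of fixture between 0.056 and 0.0675 m or x of tube4 in the frame of fixture between 0.056 and 0.0675 m))) and y of tube2 in the frame of fixture between 0.035 and 0.045 m and z of tube2 in the frame of fixture between 0.038 and 0.046 m and (x of tube2 in the frame of fixture between 0.108 and 0.1175 m or (x of tube2 in the frame of fixture between 0.082 and 0.0925 m and (x of tube1 in the frame of fixture between 0.108 and 0.1175 m or x of tube3 in the frame of fixture between 0.108 and 0.1175 m or x of tube4 in the frame of fixture between 0.108 and 0.1175 m)) or (x of tube2 in the frame of fixture between 0.056 and 0.0675 m and (x of tube1 in the frame of fixture between 0.082 and 0.0925 m or x of tube3 in the frame of fixture between 0.082 and 0.0925 m or x of tube4 in the frame of fixture between 0.082 and 0.0925 m)) or (x of tube2 in the frame of fixture between 0.03 and 0.0425 m and (x of tube1 in the frame of fixture between 0.056 and 0.0675 m or x of tube3 in the frame of fixture between 0.056 and 0.0675 m or x of tube4 in the frame of fixture between 0.056 and 0.0675 m))) and y of tube3 in the frame of fixture between 0.035 and 0.045 m and z of tube3 in the frame of fixture between 0.038 and 0.046 m and (x of tube3 in the frame of fixture between 0.108 and 0.1175 m or (x of tube3 in the frame of fixture between 0.082 and 0.0925 m and (x of tube1 in the frame of fixture between 0.108 and 0.1175 m or x of tube2 in the frame of fixture between 0.108 and 0.1175 m or x of tube4 in the frame of fixture between 0.108 and 0.1175 m)) or (x of tube3 in the frame of fixture between 0.056 and 0.0675 m and (x of tube1 in the frame of fixture between 0.082 and 0.0925 m or x of tube2 in the frame of fixture between 0.082 and 0.0925 m or x of tube4 in the frame of fixture between 0.082 and 0.0925 m)) or (x of tube3 in the frame of fixture between 0.03 and 0.0425 m and (x of tube1 in the frame of fixture between 0.056 and 0.0675 m or x of tube2 in the frame of fixture between 0.056 and 0.0675 m or x of tube4 in the frame of fixture between 0.056 and 0.0675 m))) and y of tube4 in the frame of fixture between 0.035 and 0.045 m and z of tube4 in the frame of fixture between 0.038 and 0.046 m and (x of tube4 in the frame of fixture between 0.108 and 0.1175 m or (x of tube4 in the frame of fixture between 0.082 and 0.0925 m and (x of tube1 in the frame of fixture between 0.108 and 0.1175 m or x of tube2 in the frame of fixture between 0.108 and 0.1175 m or x of tube3 in the frame of fixture between 0.108 and 0.1175 m)) or (x of tube4 in the frame of fixture between 0.056 and 0.0675 m and (x of tube1 in the frame of fixture between 0.082 and 0.0925 m or x of tube2 in the frame of fixture between 0.082 and 0.0925 m or x of tube3 in the frame of fixture between 0.082 and 0.0925 m)) or (x of tube4 in the frame of fixture between 0.03 and 0.0425 m and (x of tube1 in the frame of fixture between 0.056 and 0.0675 m or x of tube2 in the frame of fixture between 0.056 and 0.0675 m or x of tube3 in the frame of fixture between 0.056 and 0.0675 m))) and (contact force between straightedge and tube1 above 0.5 N or contact force between straightedge and tube2 above 0.5 N or contact force between straightedge and tube3 above 0.5 N or contact force between straightedge and tube4 above 0.5 N)), for 0.1 s.
At the end, for the whole second after the job is handed in: Tubes flat on the plate, parallel to the back stop within 0.05 rad, ends within 5 mm of the side stop, the first within 4.5 mm of the back stop, the rest edge to edge (gaps summing under 6 mm); offcuts in the trough; both tools upright on the bare table; all at rest (all of step 1 and y of tube1 in the frame of fixture between 0.035 and 0.045 m and z of tube1 in the frame of fixture between 0.038 and 0.046 m and angle between the y axis of each of tube1, tube2, tube3, tube4 and the y axis of fixture, either way round below 0.05 rad and (x of tube1 in the frame of fixture between 0.108 and 0.1175 m or (x of tube1 in the frame of fixture between 0.082 and 0.0925 m and (x of tube2 in the frame of fixture between 0.108 and 0.1175 m or x of tube3 in the frame of fixture between 0.108 and 0.1175 m or x of tube4 in the frame of fixture between 0.108 and 0.1175 m)) or (x of tube1 in the frame of fixture between 0.056 and 0.0675 m and (x of tube2 in the frame of fixture between 0.082 and 0.0925 m or x of tube3 in the frame of fixture between 0.082 and 0.0925 m or x of tube4 in the frame of fixture between 0.082 and 0.0925 m)) or (x of tube1 in the frame of fixture between 0.03 and 0.0425 m and (x of tube2 in the frame of fixture between 0.056 and 0.0675 m or x of tube3 in the frame of fixture between 0.056 and 0.0675 m or x of tube4 in the frame of fixture between 0.056 and 0.0675 m))) and y of tube2 in the frame of fixture between 0.035 and 0.045 m and z of tube2 in the frame of fixture between 0.038 and 0.046 m and (x of tube2 in the frame of fixture between 0.108 and 0.1175 m or (x of tube2 in the frame of fixture between 0.082 and 0.0925 m and (x of tube1 in the frame of fixture between 0.108 and 0.1175 m or x of tube3 in the frame of fixture between 0.108 and 0.1175 m or x of tube4 in the frame of fixture between 0.108 and 0.1175 m)) or (x of tube2 in the frame of fixture between 0.056 and 0.0675 m and (x of tube1 in the frame of fixture between 0.082 and 0.0925 m or x of tube3 in the frame of fixture between 0.082 and 0.0925 m or x of tube4 in the frame of fixture between 0.082 and 0.0925 m)) or (x of tube2 in the frame of fixture between 0.03 and 0.0425 m and (x of tube1 in the frame of fixture between 0.056 and 0.0675 m or x of tube3 in the frame of fixture between 0.056 and 0.0675 m or x of tube4 in the frame of fixture between 0.056 and 0.0675 m))) and y of tube3 in the frame of fixture between 0.035 and 0.045 m and z of tube3 in the frame of fixture between 0.038 and 0.046 m and (x of tube3 in the frame of fixture between 0.108 and 0.1175 m or (x of tube3 in the frame of fixture between 0.082 and 0.0925 m and (x of tube1 in the frame of fixture between 0.108 and 0.1175 m or x of tube2 in the frame of fixture between 0.108 and 0.1175 m or x of tube4 in the frame of fixture between 0.108 and 0.1175 m)) or (x of tube3 in the frame of fixture between 0.056 and 0.0675 m and (x of tube1 in the frame of fixture between 0.082 and 0.0925 m or x of tube2 in the frame of fixture between 0.082 and 0.0925 m or x of tube4 in the frame of fixture between 0.082 and 0.0925 m)) or (x of tube3 in the frame of fixture between 0.03 and 0.0425 m and (x of tube1 in the frame of fixture between 0.056 and 0.0675 m or x of tube2 in the frame of fixture between 0.056 and 0.0675 m or x of tube4 in the frame of fixture between 0.056 and 0.0675 m))) and y of tube4 in the frame of fixture between 0.035 and 0.045 m and z of tube4 in the frame of fixture between 0.038 and 0.046 m and (x of tube4 in the frame of fixture between 0.108 and 0.1175 m or (x of tube4 in the frame of fixture between 0.082 and 0.0925 m and (x of tube1 in the frame of fixture between 0.108 and 0.1175 m or x of tube2 in the frame of fixture between 0.108 and 0.1175 m or x of tube3 in the frame of fixture between 0.108 and 0.1175 m)) or (x of tube4 in the frame of fixture between 0.056 and 0.0675 m and (x of tube1 in the frame of fixture between 0.082 and 0.0925 m or x of tube2 in the frame of fixture between 0.082 and 0.0925 m or x of tube3 in the frame of fixture between 0.082 and 0.0925 m)) or (x of tube4 in the frame of fixture between 0.03 and 0.0425 m and (x of tube1 in the frame of fixture between 0.056 and 0.0675 m or x of tube2 in the frame of fixture between 0.056 and 0.0675 m or x of tube3 in the frame of fixture between 0.056 and 0.0675 m))) and height (world z) of each of straightedge, scraper below 0.008 m and angle between each of straightedge, scraper's own z axis and vertical below 0.1 rad and linear speed of each of straightedge, scraper, tube1, tube2, tube3, tube4 below 0.02 m/s); the robot touches nothing.
It fails at once if the fingers touch a sharp offcut (contact force between the fingers and chip1 above 0.5 N or contact force between the fingers and chip2 above 0.5 N or contact force between the fingers and chip3 above 0.5 N or contact force between the fingers and chip4 above 0.5 N or contact force between the fingers and chip5 above 0.5 N).
It fails at once if a bystander is moved more than 25 mm (distance of any of tape, hammer, washer, magnet, brush, spray from where it was at the start of the episode above 0.025 m).
Of tube1, tube2, tube3, tube4 only 3 to 4 are there at a start; the rules pass over those that are not, and their reading is None.
Of chip1, chip2, chip3, chip4, chip5 only 3 to 5 are there at a start; the rules pass over those that are not, and their reading is None.
At some moment in a run one of tube1, tube2, tube3, tube4, straightedge may be knocked a few centimetres aside while the robot is not near it.
It also fails if it takes over 210 s, if anything falls off the work surface, if the arm or the gripper's body presses on something with over 40 N, if the wrist force passes 120 N, or if a joint passes its speed limit or range.

## Working session

There is one attempt and no reset: what is moved stays moved. The work goes in short steps, Python scripts to look and compute and a shell command to move; the robot and the scene stay as the last step left them, time stands still between calls to the robot, and variables do not carry over. Pictures are saved under pics/ and viewed, about 12 in all and at most 16, crops included, and the job is handed in when it is done.

```bash
ls; mkdir -p pics
python3 - <<'E'
from plant import *
import cv2,numpy as np
print(get_obs())
for n in("scene","top"):
    s=snapshot(n); np.savez(f'pics/{n}0.npz',**s)
    print(n,s['intrinsics'],s['distortion'],s['rvec'],s['tvec'], (s['z_map']>0).mean())
    cv2.imwrite(f'pics/{n}0.png',cv2.resize(s['color'][:,:,::-1],(800,600)))
E
```

```text
pics
{'clock': 0.0, 'joint_pos': array([-5.44826314e+01,  2.05895062e+01,  6.34125618e-01, -1.87112260e-02,
       -7.01355718e+01, -1.65078932e+01]), 'qvel': array([ 0.0577226 ,  0.00845551, -0.03692316, -0.01543792, -0.01248276,
        0.00542237]), 'tau': array([-9.59420795e-04, -5.82715702e+01,  2.93039507e+01,  6.99655920e+00,
        6.93778595e-03, -1.15162370e-04]), 'tool_pos': array([ 0.21969527, -0.63776056,  0.23965154]), 'orientation': array([-1.79991019e+02, -9.22019048e-02,  1.09003096e+02]), 'force': array([-0.16666509, -0.59053007,  0.91119252]), 'moment': array([ 0.01760061,  0.03544836, -0.00601317]), 'opening': 0.08751250879505826}
scene [[450.07912569   0.         256.61308032]
 [  0.         450.07912569 196.03342402]
 [  0.           0.           1.        ]] [-0.0380252  0.         0.         0.         0.       ] [ 2.06734001  0.64876156 -0.3334669 ] [-0.49342595 -0.1443599   1.74732262] 0.9961344401041666
top [[419.29015118   0.         259.52115628]
 [  0.         419.29015118 188.23013828]
 [  0.           0.           1.        ]] [-0.15108488  0.          0.          0.          0.        ] [ 2.14034203 -2.17958298  0.16898999] [0.01396646 0.57429126 1.02313498] 0.9960988362630209
```

View pics/scene0.png

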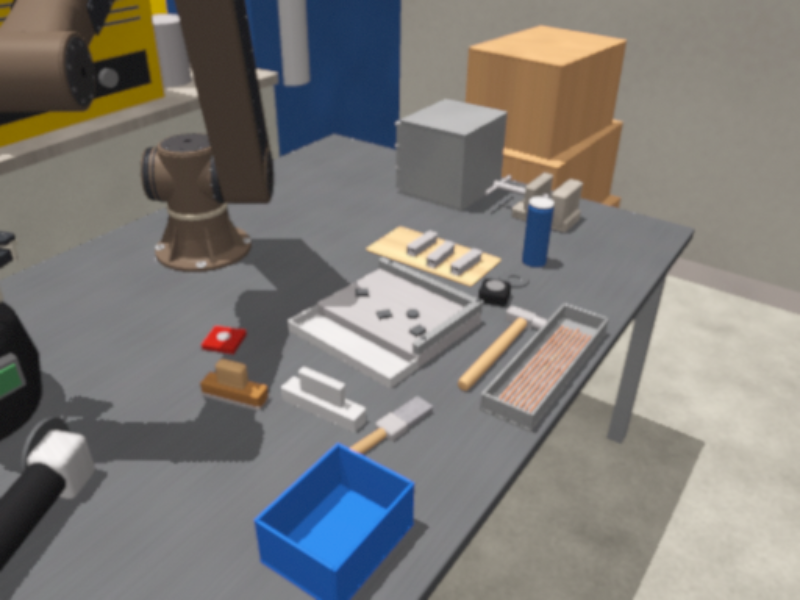

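View pics/top0.png

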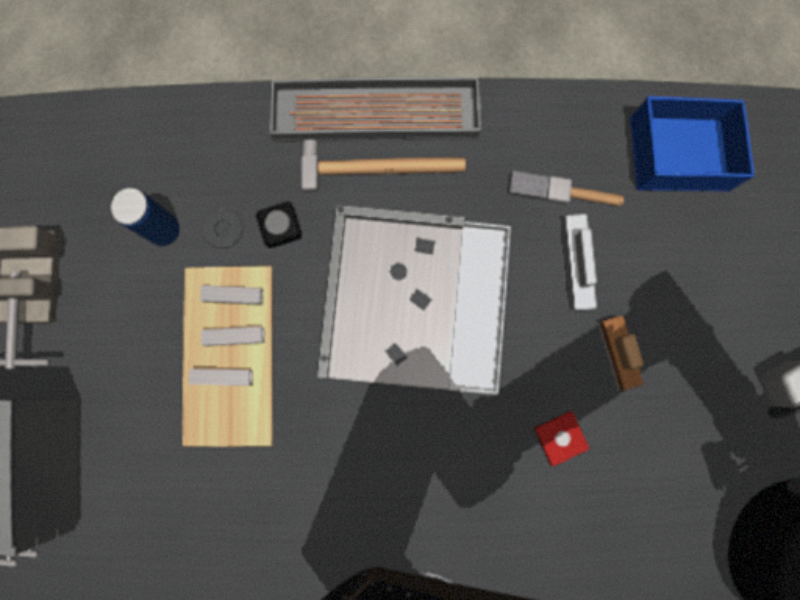

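The top view (800x600) shows 3 tubes at (232,295), (233,336) and (221,376). There are 4 chips at (425,246), (399,271), (420,299) and (397,353). The straightedge is at (580,262), the scraper at (622,353) and the plate centre near (415,300).

```bash
cat > h.py <<'E'
import numpy as np, cv2
from scipy.spatial.transform import Rotation as Rn
def world(s):
    """per-pixel world points from the depth map"""
    h,w=s['z_map'].shape
    uv=np.stack(np.meshgrid(np.arange(w),np.arange(h)),-1).reshape(-1,1,2).astype(np.float32)
    n=cv2.undistortPoints(uv,s['intrinsics'],s['distortion']).reshape(h,w,2)
    P=np.dstack([n,np.ones((h,w))])*s['z_map'][...,None]
    R=cv2.Rodrigues(s['rvec'])[0]
    return (P-s['tvec'].reshape(3))@R
def ray(s,uv,z):
    """pixels onto the plane at height z"""
    n=cv2.undistortPoints(np.float32(uv).reshape(-1,1,2),s['intrinsics'],s['distortion']).reshape(-1,2)
    R=cv2.Rodrigues(s['rvec'])[0]; d=np.c_[n,np.ones(len(n))]@R; c=-R.T@s['tvec'].reshape(3)
    return c+d*((z-c[2])/d[:,2])[:,None]
def comps(mask,amin=20):
    n,l,st,ce=cv2.connectedComponentsWithStats(mask.astype(np.uint8),connectivity=4)
    return [l==i for i in range(1,n) if st[i,4]>=amin]
def rect(P):
    """centre, long, short, angle(deg) of long axis in (-90,90]"""
    (c,(a,b),t)=cv2.minAreaRect(np.float32(P[:,:2]*1000))
    if a<b: a,b,t=b,a,t+90
    return np.round(c,1),round(a,1),round(b,1),round((t+90)%180-90,1)
E
python3 - <<'E'
from h import *
s=dict(np.load('pics/top0.npz')); W=world(s); c=s['color'].astype(int)
x,y,z=W[...,0],W[...,1],W[...,2]
tab=(z>-.02)&(z<.3)
print('table z',np.median(z[150:160,330:345]),z[150:160,330:345].std())
m=(z>.012)&(z<.09)&(x>.3)
for k in comps(m,25):
    P=W[k]; v,u=np.where(k); print(len(P),int(u.mean()*800/512),int(v.mean()*800/512),rect(P),'z',np.round(np.percentile(P[:,2],[5,50,95]),4),c[k].mean(0).astype(int))
print('dark on plate')
m=(z>.025)&(z<.05)&(c.sum(2)<330)
for k in comps(m,8):
    P=W[k]; v,u=np.where(k); print(len(P),int(u.mean()*800/512),int(v.mean()*800/512),rect(P),np.round(P.mean(0),4))
E
```

```text
table z -0.0006582401674650891 0.08887496008992678
1733 375 106 (array([904.1,  51. ]), 360.5, 104.0, 89.9) z [0.0138 0.0321 0.0412] [81 80 78]
2474 692 142 (array([ 827.9, -499.1]), 184.4, 142.1, 89.7) z [0.0166 0.0564 0.0883] [17 36 73]
1176 370 164 (array([788.2,  40.4]), 281.0, 87.4, 83.2) z [0.0154 0.0231 0.0276] [172 144 115]
757 556 188 (array([ 754.5, -277.9]), 200.1, 41.3, 79.4) z [0.0135 0.0176 0.0216] [152 138 128]
622 277 223 (array([699.1, 215. ]), 67.3, 65.4, 14.7) z [0.0231 0.0339 0.0376] [57 57 56]
9506 394 297 (array([566.4, -13.9]), 291.8, 281.2, 83.4) z [0.0256 0.0298 0.0548] [174 170 168]
260 163 229 (array([689.6, 407.1]), 61.8, 32.0, -37.3) z [0.0188 0.0545 0.086 ] [17 29 48]
959 579 261 (array([ 627.2, -289.9]), 161.9, 36.5, 2.6) z [0.0185 0.0307 0.0757] [158 158 158]
1788 29 292 (array([579.7, 650.1]), 237.9, 113.1, 2.1) z [0.0235 0.0345 0.0815] [112 106  99]
409 229 294 (array([580.6, 292.6]), 102.2, 25.6, 86.5) z [0.023  0.0301 0.0339] [172 166 161]
780 622 351 (array([ 473.3, -353.9]), 120.2, 39.1, 14.7) z [0.0188 0.0307 0.0755] [93 66 44]
390 230 335 (arra
[... 1334 characters left out ...]
98 (array([566.7, -19.1]), 28.0, 20.5, 51.8) [ 0.5661 -0.0192  0.0395]
72 22 311 (array([556.8, 660.9]), 41.1, 19.1, 14.3) [0.5566 0.6599 0.029 ]
8 48 313 (array([553.5, 611.1]), 18.4, 1.7, 3.5) [0.5534 0.611  0.0271]
409 620 353 (array([ 473.3, -353.9]), 120.2, 39.1, 14.7) [ 0.4699 -0.3508  0.0306]
101 396 354 (array([476.4,  21. ]), 30.0, 25.0, 44.0) [0.4767 0.0197 0.0388]
174 777 388 (array([ 404.1, -629. ]), 108.1, 40.4, -21.4) [ 0.4019 -0.6275  0.0383]
63 409 384 (array([428.1,  -2.5]), 116.3, 3.5, 83.4) [ 0.4282 -0.001   0.029 ]
382 69 463 (array([300.3, 560.5]), 220.1, 8.5, -0.9) [0.303  0.5608 0.0375]
208 741 535 (array([ 153.5, -557.4]), 184.7, 46.6, -18.3) [ 0.1583 -0.5507  0.037 ]
```

```bash
cat > plan.py <<'E'
# python3 plan.py "f fx fy z yawrel" "w x y z yaw" ...  (mm, deg) -> shift/turn shares per call, from the present pose
import sys,json
from plant import *
from h import *
F=json.load(open('fix.json'))
def fw(x,y): 
    t=np.radians(F[2]); return F[0]+x*np.cos(t)-y*np.sin(t), F[1]+x*np.sin(t)+y*np.cos(t)
o=get_obs(); p=np.array(o['tool_pos']); R=Rn.from_euler('xyz',o['orientation'],degrees=True)
print('at',np.round(p*1000,1),np.round(o['orientation'],1),'F',np.round(o['force'],1),'open',round(o['opening']*1000,1),'t',round(o['clock'],1))
for a in sys.argv[1:]:
    k,x,y,z,w=a.split(); x,y,z,w=map(float,(x,y,z,w))
    if k=='f': x,y=fw(x,y); w+=F[2]
    q=np.array([x,y,z])/1000; Q=Rn.from_euler('xyz',[180,0,w],degrees=True)
    dv=(R.inv()*Q).as_rotvec(degrees=True); n=max(1,int(np.ceil(max(np.linalg.norm(q-p)/.19,np.linalg.norm(dv)/33))))
    print(a)
    for i in range(n):
        p1=p+(q-p)/(n-i); d=Rn.from_rotvec((R.inv()*Q).as_rotvec()/(n-i))
        print('   [[%s],[%s]]'%(','.join('%.3f'%v for v in R.inv().apply(p1-p)/.2),','.join('%.4f'%v for v in d.as_rotvec(degrees=True)/360)))
        p=p1;R=R*d
E
python3 - <<'E'
from h import *
import json
s=dict(np.load('pics/top0.npz')); W=world(s)
x,y,z=W[...,0],W[...,1],W[...,2]
c0=np.array([566.4,-13.9])/1000
t=np.radians(-6.6);ex=np.array([np.cos(t),np.sin(t)]);ey=np.array([-ex[1],ex[0]])
o=c0+.0409*ey
fx=(W[...,:2]-o)@ex; fy=(W[...,:2]-o)@ey
st=(z>.05)&(z<.06)&(abs(fx)<.16)&(abs(fy)<.12)
b=st&(fx>.11)&(abs(fy)<.08); d=st&(fy>.08)&(abs(fx)<.1)
for n,m,ax,ot in(('back',b,fx,fy),('side',d,fy,fx)):
    A=np.polyfit(ot[m],ax[m],1); print(n,m.sum(),'centre',ax[m].mean()*1000,'range',np.percentile(ax[m],[1,99])*1000,'slope deg',np.degrees(np.arctan(A[0])))
pl=(z>.022)&(z<.034)&(abs(fx)<.16)&(fy<.0)&(fy>-.13); print('plate edge -y',np.percentile(fy[pl],[0,.5])*1000,'x',np.percentile(fx[pl],[.5,99.5])*1000,'z',np.median(z[pl]))
ch=(z>.0355)&(fx>-.138)&(fx<.118)&(fy<.082)&(fy>-.103)
for k in comps(ch,6): print('chip',k.sum(),np.round([fx[k].mean()*1e3,fy[k].mean()*1e3,z[k].mean()*1e3],1))
json.dump([o[0]*1000,o[1]*1000,-6.6],open('fix.json','w')); print(o)
E
```

```text
back 376 centre 131.86702755110383 range [124.39980591 139.94019023] slope deg -0.1452769205519362
side 473 centre 96.7572323687033 range [ 89.33457262 104.32002792] slope deg 0.1259351327016194
plate edge -y [-129.57481753 -106.02361908] x [-139.23950761  125.39341966] z 0.02928734467491778
chip 94 [ 89.2 -45.8  39.4]
chip 88 [42.5 -6.3 39.6]
chip 104 [ -0.1 -46.6  39.4]
chip 102 [-92.6 -16.1  39.5]
[0.57110093 0.02672895]
```

```bash
echo '[570.5,26.2,-6.5]' > fix.json; python3 plan.py "w 473.3 -353.9 160 104.7" "w 473.3 -353.9 53 104.7" "w 473.3 -353.9 150 104.7" "f 5 40 150 90" "f 5 40 84 90"
```

```text
at [ 219.7 -637.8  239.7] [-1.80e+02 -1.00e-01  1.09e+02] F [-0.3  0.2 -0.9] open 87.6 t 0.1
w 473.3 -353.9 160 104.7
   [[0.310,0.554,0.133],[-0.0000,-0.0001,0.0040]]
   [[0.323,0.546,0.133],[-0.0000,-0.0001,0.0040]]
   [[0.337,0.537,0.133],[-0.0000,-0.0001,0.0040]]
w 473.3 -353.9 53 104.7
   [[0.000,-0.000,0.535],[-0.0000,0.0000,0.0000]]
w 473.3 -353.9 150 104.7
   [[0.000,0.000,-0.485],[-0.0000,-0.0000,-0.0000]]
f 5 40 150 90
   [[0.631,0.349,0.000],[-0.0000,-0.0000,0.0196]]
   [[0.669,0.269,0.000],[0.0000,-0.0000,0.0196]]
   [[0.697,0.185,0.000],[0.0000,-0.0000,0.0196]]
f 5 40 84 90
   [[0.000,-0.000,0.330],[-0.0000,-0.0000,-0.0000]]
```

```bash
M="python3 -m handwheel"
$M '[[[0.31,0.554,0.133],[0,0,0.004]],[[0.31,0.554,0.133],[0,0,0.004]],[[0.31,0.554,0.133],[0,0,0.004]],[[0.31,0.554,0.133],[0,0,0.004]]]' -1
$M '[[[0.323,0.546,0.133],[0,0,0.004]],[[0.323,0.546,0.133],[0,0,0.004]],[[0.323,0.546,0.133],[0,0,0.004]],[[0.323,0.546,0.133],[0,0,0.004]]]'
$M '[[[0.337,0.537,0.133],[0,0,0.004]],[[0.337,0.537,0.133],[0,0,0.004]],[[0.337,0.537,0.133],[0,0,0.004]],[[0.337,0.537,0.133],[0,0,0.004]],[[0.337,0.537,0.133],[0,0,0.004]]]'
$M '[[[0,0,0],[0,0,0]],[[0,0,0],[0,0,0]],[[0,0,0],[0,0,0]]]'
python3 plan.py "w 473.3 -353.9 53 104.7"
```

```text
clock: 0.43
tool_pos: [0.3069, -0.539, 0.2121]
orientation: [180.0, -0.2, 107.7]
force: [-0.3, -0.9, -0.3]
opening: 0.088
clock: 0.77
tool_pos: [0.3916, -0.4446, 0.1856]
orientation: [-180.0, -0.1, 106.3]
force: [-0.4, 0.6, -1.5]
opening: 0.0878
clock: 1.18
tool_pos: [0.4746, -0.3522, 0.1598]
orientation: [-179.9, -0.1, 104.9]
force: [0.0, -0.3, 0.7]
opening: 0.0876
clock: 1.43
tool_pos: [0.4728, -0.3552, 0.161]
orientation: [180.0, 0.0, 104.6]
force: [-0.1, 0.4, 0.5]
opening: 0.0877
at [ 472.8 -355.2  161. ] [180.    0.  104.6] F [-0.1  0.4  0.5] open 87.7 t 1.4
w 473.3 -353.9 53 104.7
   [[0.006,0.004,0.540],[0.0000,0.0000,-0.0002]]
```

```bash
M="python3 -m handwheel"
$M '[[[0.003,0.003,0.2],[0,0,0]],[[0.003,0.003,0.4],[0,0,0]],[[0.003,0.003,0.5],[0,0,0]],[[0.003,0.003,0.535],[0,0,0]],[[0.003,0.003,0.535],[0,0,0]]]' | tail -2
$M '[[[0,0,0],[0,0,0]],[[0,0,0],[0,0,0]],[[0,0,0],[0,0,0]],[[0,0,0],[0,0,0]],[[0,0,0],[0,0,0]]]' 1 | tail -1
$M '[[[0,0,0],[0,0,0]],[[0,0,0],[0,0,0]],[[0,0,0],[0,0,0]],[[0,0,0],[0,0,0]],[[0,0,0],[0,0,0]]]'
$M '[[[0,0,-0.1],[0,0,0]],[[0,0,-0.3],[0,0,0]],[[0,0,-0.5],[0,0,0]],[[0,0,-0.5],[0,0,0]],[[0,0,-0.5],[0,0,0]]]'
python3 plan.py "f 5 40 150 90"  "f 5 40 83 90"
```

```text
force: [0.4, 0.1, 0.6]
opening: 0.0873
opening: 0.0599
clock: 2.68
tool_pos: [0.474, -0.3537, 0.0538]
orientation: [180.0, 0.0, 104.7]
force: [0.2, -2.1, 2.7]
opening: 0.0264
clock: 3.1
tool_pos: [0.4752, -0.354, 0.1561]
orientation: [179.8, 0.1, 104.7]
force: [0.1, -0.6, -3.8]
opening: 0.0238
at [ 475.2 -354.   156.1] [1.798e+02 1.000e-01 1.047e+02] F [ 0.1 -0.6 -3.8] open 23.8 t 3.1
f 5 40 150 90
   [[0.632,0.346,0.010],[0.0002,0.0001,0.0196]]
   [[0.670,0.266,0.010],[0.0002,0.0001,0.0196]]
   [[0.697,0.182,0.010],[0.0002,0.0001,0.0196]]
f 5 40 83 90
   [[0.000,-0.000,0.335],[-0.0000,0.0000,0.0000]]
```

```bash
M="python3 -m handwheel"
$M '[[[0.632,0.346,0.0],[0,0,0.0196]],[[0.632,0.346,0.0],[0,0,0.0196]],[[0.632,0.346,0.0],[0,0,0.0196]],[[0.632,0.346,0.0],[0,0,0.0196]],[[0.632,0.346,0.0],[0,0,0.0196]]]' | tail -1
$M '[[[0.67,0.266,0],[0,0,0.0196]],[[0.67,0.266,0],[0,0,0.0196]],[[0.67,0.266,0],[0,0,0.0196]],[[0.67,0.266,0],[0,0,0.0196]],[[0.67,0.266,0],[0,0,0.0196]]]' | tail -1
$M '[[[0.697,0.182,0],[0,0,0.0196]],[[0.697,0.182,0],[0,0,0.0196]],[[0.697,0.182,0],[0,0,0.0196]],[[0.697,0.182,0],[0,0,0.0196]],[[0.697,0.182,0],[0,0,0.0196]]]' | tail -1
$M '[[[0,0,0],[0,0,0]],[[0,0,0],[0,0,0]],[[0,0,0],[0,0,0]],[[0,0,0],[0,0,0]]]' | tail -1
python3 plan.py "f 5 40 85 90" "f 5 -95 85 90" "f 5 -95 130 90" "f 62 -5 130 90" "f 62 -5 85 90" "f 62 -95 85 90" "f -78 25 130 90"
```

```text
opening: 0.024
opening: 0.024
opening: 0.0241
opening: 0.0241
at [578.2  64.7 153.4] [-180.     0.    83.4] F [ 0.1 -0.7 -3.4] open 24.1 t 4.7
f 5 40 85 90
   [[0.005,0.009,0.342],[-0.0001,0.0001,-0.0002]]
f 5 -95 85 90
   [[-0.675,0.000,0.000],[0.0000,0.0000,0.0000]]
f 5 -95 130 90
   [[-0.000,0.000,-0.225],[-0.0000,-0.0000,0.0000]]
f 62 -5 130 90
   [[0.450,0.285,0.000],[0.0000,-0.0000,0.0000]]
f 62 -5 85 90
   [[-0.000,-0.000,0.225],[0.0000,-0.0000,0.0000]]
f 62 -95 85 90
   [[-0.450,0.000,0.000],[0.0000,-0.0000,0.0000]]
f -78 25 130 90
   [[0.600,-0.700,-0.225],[0.0000,-0.0000,0.0000]]
```

Run:
```python
from plant import *
import cv2
from h import *
s=snapshot('scene'); cv2.imwrite('pics/s1.png',cv2.resize(s['color'][130:290,150:350,::-1],(800,640))[:600])
```

```text
(no output)
```

View pics/s1.png

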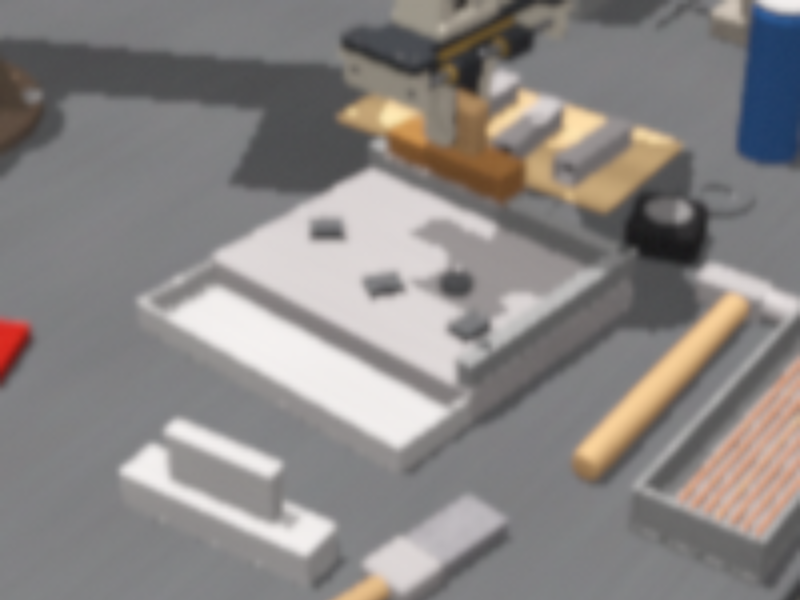

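The picture shows the scraper held level at (455,160), square to the plate. The chips are undisturbed at (327,228), (382,284), (455,283) and (468,325). I'll wipe lane 1 now.

```bash
M="python3 -m handwheel"
$M '[[[0,0.009,0.1],[0,0,0]],[[0,0.009,0.2],[0,0,0]],[[0,0.009,0.3],[0,0,0]],[[0,0.009,0.342],[0,0,0]],[[0,0.009,0.342],[0,0,0]]]' | tail -3
$M '[[[-0.04,0,0],[0,0,0]],[[-0.08,0,0],[0,0,0]],[[-0.12,0,0],[0,0,0]],[[-0.16,0,0],[0,0,0]],[[-0.2,0,0],[0,0,0]]]' | tail -4
$M '[[[-0.04,0,0],[0,0,0]],[[-0.08,0,0],[0,0,0]],[[-0.12,0,0],[0,0,0]],[[-0.16,0,0],[0,0,0]],[[-0.2,0,0],[0,0,0]]]' | tail -4
$M '[[[-0.03,0,0],[0,0,0]],[[-0.06,0,0],[0,0,0]],[[-0.09,0,0],[0,0,0]],[[-0.12,0,0],[0,0,0]],[[-0.15,0,0],[0,0,0]]]' | tail -4
$M '[[[-0.025,0,0],[0,0,0]],[[-0.05,0,0],[0,0,0]],[[-0.075,0,0],[0,0,0]],[[-0.1,0,0],[0,0,0]],[[-0.12,0,0],[0,0,0]]]' | tail -4
$M '[[[0,0,0],[0,0,0]],[[0,0,0],[0,0,0]],[[0,0,-0.1],[0,0,0]],[[0,0,-0.3],[0,0,0]],[[0,0,-0.3],[0,0,0]]]' | tail -4
python3 plan.py "f 62 0 150 90" "f 62 0 85 90" "f 62 -95 85 90" "f 62 -95 140 90" "f -78 30 140 90" "f -78 30 85 90"
python3 - <<'E'
from plant import *
import cv2
from h import *
s=snapshot('scene'); cv2.imwrite('pics/s2.png',cv2.resize(s['color'][130:290,150:350,::-1],(800,640))[:600])
E
```

```text
orientation: [-179.9, 0.1, 83.5]
force: [-0.4, -1.1, -3.3]
opening: 0.0242
tool_pos: [0.576, 0.0248, 0.0858]
orientation: [180.0, -0.0, 83.5]
force: [0.2, 0.1, -2.2]
opening: 0.0238
tool_pos: [0.5714, -0.0146, 0.0854]
orientation: [180.0, -0.0, 83.5]
force: [-0.4, 0.8, -1.9]
opening: 0.0235
tool_pos: [0.568, -0.0441, 0.0853]
orientation: [-180.0, 0.0, 83.5]
force: [0.2, 1.6, -3.0]
opening: 0.024
tool_pos: [0.5652, -0.0681, 0.0853]
orientation: [-180.0, 0.0, 83.5]
force: [0.4, 1.0, -3.4]
opening: 0.0241
tool_pos: [0.5692, -0.0673, 0.152]
orientation: [179.5, -0.0, 83.6]
force: [2.8, -0.2, -0.9]
opening: 0.0237
at [569.2 -67.3 152. ] [179.5  -0.   83.6] F [ 2.8 -0.2 -0.9] open 23.7 t 7.2
f 62 0 150 90
   [[0.465,0.264,0.013],[0.0015,-0.0001,0.0004]]
f 62 0 85 90
   [[-0.000,-0.000,0.325],[-0.0000,-0.0000,-0.0000]]
f 62 -95 85 90
   [[-0.475,0.000,0.000],[0.0000,0.0000,0.0000]]
f 62 -95 140 90
   [[0.000,0.000,-0.275],[0.0000,0.0000,0.0000]]
f -78 30 140 90
   [[0.625,-0.700,-0.000],[0.0000,0.0000,0.0000]]
f -78 30 85 90
   [[0.000,-0.000,0.275],[0.0000,0.0000,0.0000]]
```

View pics/s2.png

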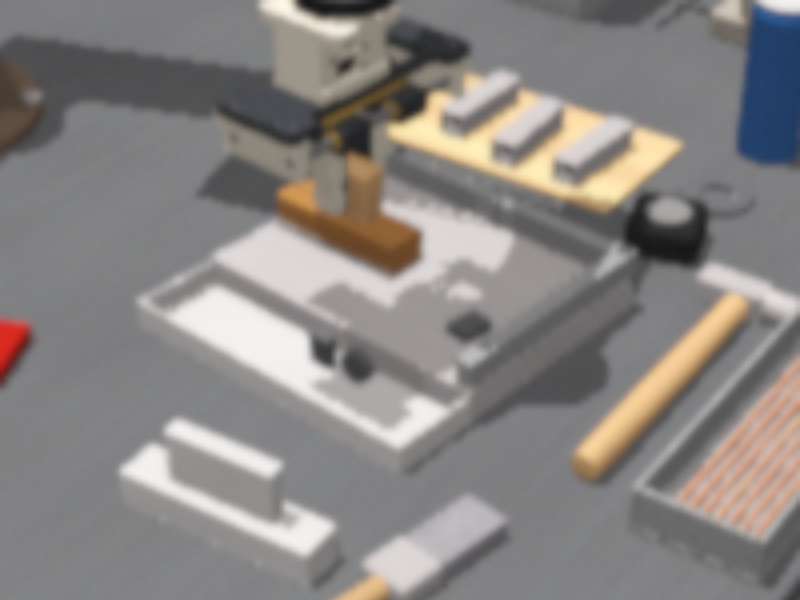

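The two lane-1 chips are in the trough at (322,348) and (357,362), apparently leaning on the plate's wall. The lane-2 chip is untouched at (468,325). I'll do lane 2 and then lane 3.

```bash
M="python3 -m handwheel"
$M '[[[0.465,0.264,0.013],[0,0,0]],[[0.465,0.264,0.013],[0,0,0]],[[0.465,0.264,0.013],[0,0,0]],[[0.465,0.264,0.013],[0,0,0]],[[0.465,0.264,0.013],[0,0,0]]]' | tail -4
$M '[[[0,0,0.1],[0,0,0]],[[0,0,0.2],[0,0,0]],[[0,0,0.28],[0,0,0]],[[0,0,0.325],[0,0,0]],[[0,0,0.325],[0,0,0]]]' | tail -4
$M '[[[-0.04,0,0],[0,0,0]],[[-0.08,0,0],[0,0,0]],[[-0.12,0,0],[0,0,0]],[[-0.16,0,0],[0,0,0]],[[-0.2,0,0],[0,0,0]]]' | tail -4
$M '[[[-0.03,0,0],[0,0,0]],[[-0.06,0,0],[0,0,0]],[[-0.09,0,0],[0,0,0]],[[-0.12,0,0],[0,0,0]],[[-0.15,0,0],[0,0,0]]]' | tail -4
$M '[[[-0.025,0,0],[0,0,0]],[[-0.05,0,0],[0,0,0]],[[-0.075,0,0],[0,0,0]],[[-0.1,0,0],[0,0,0]],[[-0.125,0,0],[0,0,0]]]' | tail -4
$M '[[[0,0,0],[0,0,0]],[[0,0,0],[0,0,0]],[[0,0,-0.1],[0,0,0]],[[0,0,-0.3],[0,0,0]],[[0,0,-0.3],[0,0,0]]]' | tail -4
$M '[[[0.625,-0.7,0],[0,0,0]],[[0.625,-0.7,0],[0,0,0]],[[0.625,-0.7,0],[0,0,0]],[[0.625,-0.7,0],[0,0,0]],[[0.625,-0.7,0],[0,0,0]]]' | tail -4
$M '[[[0,0,0],[0,0,0]],[[0,0,0],[0,0,0]],[[0,0,0],[0,0,0]]]' | tail -4
python3 plan.py "f -78 30 85 90" "f -78 -95 85 90"
python3 - <<'E'
from plant import *
from h import *
import json
s=snapshot('top'); W=world(s); F=json.load(open('fix.json')); t=np.radians(F[2]); D=W[...,:2]*1000-F[:2]
fx=D@[np.cos(t),np.sin(t)]; fy=D@[-np.sin(t),np.cos(t)]; z=W[...,2]*1000
cv2.imwrite('pics/t3.png',cv2.resize(s['color'][110:270,190:350,::-1],(600,600)))
for n,ch in(('plate',(z>35.5)&(fx>-138)&(fx<118)&(fy<82)&(fy>-103)&(z<60)),('trough',(fx>-135)&(fx<135)&(fy<-108)&(fy>-180)&(z>8)&(z<60))):
  for k in comps(ch,6): print(n,k.sum(),np.round([fx[k].mean(),fy[k].mean(),z[k].mean(),z[k].max()],1))
E
```

```text
tool_pos: [0.6283, 0.0204, 0.1413]
orientation: [-179.9, 0.0, 83.6]
force: [-1.0, -0.3, -3.1]
opening: 0.0239
tool_pos: [0.6287, 0.0181, 0.0789]
orientation: [179.9, 0.0, 83.6]
force: [-0.0, -1.4, 4.0]
opening: 0.0241
tool_pos: [0.6247, -0.021, 0.0789]
orientation: [179.8, -0.1, 83.5]
force: [-2.0, 10.8, 11.7]
opening: 0.0238
tool_pos: [0.6213, -0.0508, 0.0789]
orientation: [179.8, -0.1, 83.5]
force: [2.4, 1.9, 3.1]
opening: 0.0239
tool_pos: [0.6184, -0.0757, 0.0789]
orientation: [179.8, -0.1, 83.5]
force: [0.4, 10.8, 10.3]
opening: 0.0237
tool_pos: [0.6201, -0.0767, 0.1439]
orientation: [179.6, 0.0, 83.6]
force: [3.3, -0.4, -0.7]
opening: 0.0239
tool_pos: [0.4889, 0.0649, 0.1372]
orientation: [-179.9, 0.0, 83.5]
force: [-0.3, 1.1, -3.1]
opening: 0.0238
tool_pos: [0.4925, 0.0639, 0.1377]
orientation: [-180.0, 0.0, 83.5]
force: [0.4, 0.5, -2.9]
opening: 0.0239
at [492.5  63.9 137.7] [-180.     0.    83.5] F [ 0.4  0.5 -2.9] open 23.9 t 10.4
f -78 30 85 90
   [[0.007,0.019,0.264],[-0.0000,0.0000,0.0001]]
f -78 -95 85 90
   [[-0.625,0.000,0.000],[0.0000,0.0000,0.0000]]
trough 92 [  92.5 -140.1   12.2   17.7]
trough 48 [  42.6 -123.4   25.8   32.8]
trough 41 [   8.5 -124.5   29.4   35.5]
```

View pics/t3.png

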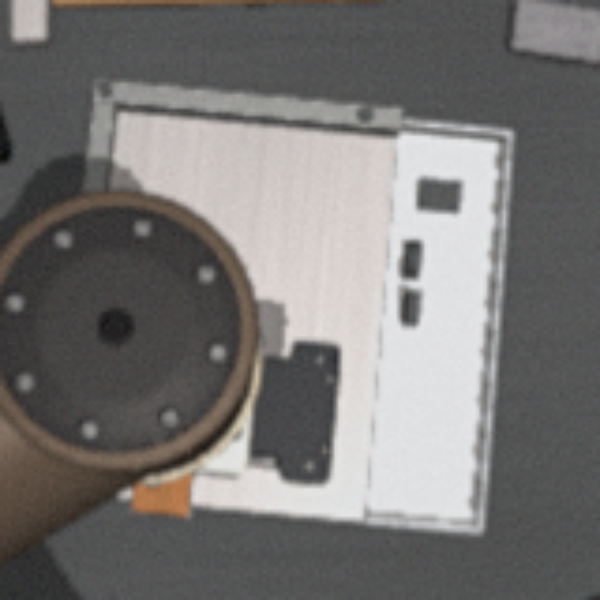

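Lane 2 is clear: its slug lies flat in the trough at (440,195). Chips B and C stand on edge there at (411,258) and (410,307), so I'll topple them with the sole after lane 3.

```bash
M="python3 -m handwheel"
$M '[[[0.007,0.019,0.1],[0,0,0]],[[0.007,0.019,0.2],[0,0,0]],[[0.007,0.019,0.26],[0,0,0]],[[0.007,0.019,0.287],[0,0,0]],[[0.007,0.019,0.287],[0,0,0]]]' | tail -4
$M '[[[-0.04,0,0],[0,0,0]],[[-0.08,0,0],[0,0,0]],[[-0.12,0,0],[0,0,0]],[[-0.16,0,0],[0,0,0]],[[-0.2,0,0],[0,0,0]]]' | tail -4
$M '[[[-0.04,0,0],[0,0,0]],[[-0.08,0,0],[0,0,0]],[[-0.12,0,0],[0,0,0]],[[-0.16,0,0],[0,0,0]],[[-0.2,0,0],[0,0,0]]]' | tail -4
$M '[[[-0.03,0,0],[0,0,0]],[[-0.06,0,0],[0,0,0]],[[-0.09,0,0],[0,0,0]],[[-0.12,0,0],[0,0,0]],[[-0.15,0,0],[0,0,0]]]' | tail -4
$M '[[[-0.02,0,0],[0,0,0]],[[-0.04,0,0],[0,0,0]],[[-0.06,0,0],[0,0,0]],[[-0.08,0,0],[0,0,0]],[[-0.1,0,0],[0,0,0]]]' | tail -4
$M '[[[0,0,0],[0,0,0]],[[0,0,0],[0,0,0]],[[0,0,-0.1],[0,0,0]],[[0,0,-0.2],[0,0,0]],[[0,0,-0.2],[0,0,0]]]' | tail -4
$M '[[[0,0,0],[0,0,0]],[[0,0,0],[0,0,0]],[[0,0,0],[0,0,0]]]' | tail -4
python3 plan.py "f 22 -80 120 90" "f 22 -80 81.5 90" "f 22 -126 81.5 90"
python3 - <<'E'
from plant import *
from h import *
import json
s=snapshot('scene'); cv2.imwrite('pics/s4.png',cv2.resize(s['color'][130:290,150:350,::-1],(800,640))[:600])
E
```

```text
tool_pos: [0.4965, 0.0642, 0.0794]
orientation: [-179.9, 0.1, 83.4]
force: [0.6, -0.2, -3.0]
opening: 0.0238
tool_pos: [0.492, 0.0247, 0.0806]
orientation: [180.0, -0.0, 83.5]
force: [-0.3, -0.0, -2.7]
opening: 0.0238
tool_pos: [0.4874, -0.0147, 0.0804]
orientation: [180.0, -0.0, 83.5]
force: [0.6, -0.3, -1.7]
opening: 0.0241
tool_pos: [0.4841, -0.0443, 0.0804]
orientation: [180.0, -0.0, 83.5]
force: [-0.6, 0.7, -2.8]
opening: 0.024
tool_pos: [0.4818, -0.064, 0.0804]
orientation: [180.0, 0.0, 83.5]
force: [0.5, 0.2, -2.8]
opening: 0.0241
tool_pos: [0.4841, -0.0632, 0.1237]
orientation: [179.7, -0.1, 83.6]
force: [0.2, 0.5, -1.9]
opening: 0.0236
tool_pos: [0.4811, -0.0636, 0.1194]
orientation: [-179.9, 0.0, 83.5]
force: [-0.7, 0.1, -3.1]
opening: 0.0237
at [481.1 -63.6 119.4] [-179.9    0.    83.5] F [-0.7  0.1 -3.1] open 23.7 t 13.2
f 22 -80 120 90
   [[0.097,0.503,-0.004],[-0.0002,0.0000,0.0000]]
f 22 -80 81.5 90
   [[-0.000,-0.000,0.192],[0.0000,-0.0000,0.0000]]
f 22 -126 81.5 90
   [[-0.230,-0.000,-0.000],[0.0000,-0.0000,0.0000]]
```

View pics/s4.png

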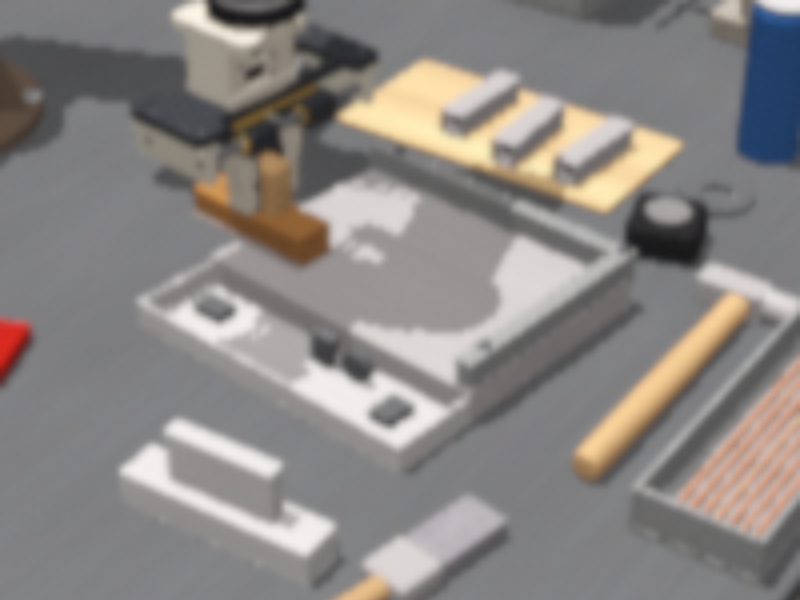

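All four chips are in the trough, at (214,308), (322,347), (357,364) and (390,410), and the plate is bare. I'll topple the two standing ones and then take the scraper back.

```bash
M="python3 -m handwheel"
$M '[[[0.06,0.503,0],[0,0,0]],[[0.06,0.503,0],[0,0,0]],[[0.06,0.503,0],[0,0,0]],[[0.06,0.503,0.1],[0,0,0]],[[0.06,0.503,0.192],[0,0,0]]]' | tail -4
$M '[[[0,0,0],[0,0,0]],[[0,0,0],[0,0,0]],[[0,0,0],[0,0,0]]]' | tail -4
$M '[[[-0.04,0,0],[0,0,0]],[[-0.08,0,0],[0,0,0]],[[-0.12,0,0],[0,0,0]],[[-0.15,0,0],[0,0,0]],[[-0.18,0,0],[0,0,0]]]' | tail -4
$M '[[[0,0,0],[0,0,0]],[[0,0,0],[0,0,0]],[[0,0,-0.2],[0,0,0]],[[0,0,-0.45],[0,0,0]],[[0,0,-0.45],[0,0,0]]]' | tail -4
$M '[[[0,0,0],[0,0,0]],[[0,0,0],[0,0,0]]]' | tail -4
python3 plan.py "w 480 -220 180 95" "w 473 -354 150 104.7" "w 473 -354 70 104.7"
```

```text
tool_pos: [0.5846, -0.063, 0.0806]
orientation: [180.0, -0.0, 83.5]
force: [-2.1, -0.1, -3.5]
opening: 0.0237
tool_pos: [0.5828, -0.0632, 0.082]
orientation: [-179.9, 0.0, 83.5]
force: [1.9, 0.1, -2.8]
opening: 0.0235
tool_pos: [0.5789, -0.0999, 0.0823]
orientation: [180.0, -0.0, 83.5]
force: [0.8, 0.5, -2.9]
opening: 0.0241
tool_pos: [0.5826, -0.0989, 0.1788]
orientation: [179.5, -0.0, 83.6]
force: [2.2, 0.2, -1.1]
opening: 0.0241
tool_pos: [0.5791, -0.0984, 0.1723]
orientation: [179.9, -0.1, 83.5]
force: [-0.3, 0.5, -3.6]
opening: 0.0238
at [579.1 -98.4 172.3] [ 1.799e+02 -1.000e-01  8.350e+01] F [-0.3  0.5 -3.6] open 23.8 t 15.0
w 480 -220 180 95
   [[-0.660,-0.424,-0.040],[0.0002,-0.0001,-0.0319]]
w 473 -354 150 104.7
   [[-0.664,-0.093,0.150],[-0.0000,0.0000,-0.0269]]
w 473 -354 70 104.7
   [[0.000,-0.000,0.400],[-0.0000,-0.0000,0.0000]]
```

```bash
M="python3 -m handwheel"
$M '[[[-0.66,-0.424,-0.04],[0,0,-0.0319]],[[-0.66,-0.424,-0.04],[0,0,-0.0319]],[[-0.66,-0.424,-0.04],[0,0,-0.0319]],[[-0.66,-0.424,-0.04],[0,0,-0.0319]],[[-0.66,-0.424,-0.04],[0,0,-0.0319]]]' | tail -4
$M '[[[-0.664,-0.093,0.15],[0,0,-0.0269]],[[-0.664,-0.093,0.15],[0,0,-0.0269]],[[-0.664,-0.093,0.15],[0,0,-0.0269]],[[-0.664,-0.093,0.15],[0,0,-0.0269]],[[-0.664,-0.093,0.15],[0,0,-0.0269]]]' | tail -4
$M '[[[0,0,0.1],[0,0,0]],[[0,0,0.2],[0,0,0]],[[0,0,0.3],[0,0,0]],[[0,0,0.4],[0,0,0]],[[0,0,0.4],[0,0,0]]]' | tail -4
$M '[[[0,0,0],[0,0,0]],[[0,0,0],[0,0,0]],[[0,0,0],[0,0,0]]]' | tail -4
python3 - <<'E'
from plant import *
from h import *
import json
s=snapshot('top'); W=world(s); F=json.load(open('fix.json')); t=np.radians(F[2]); D=W[...,:2]*1000-F[:2]
fx=D@[np.cos(t),np.sin(t)]; fy=D@[-np.sin(t),np.cos(t)]; z=W[...,2]*1000
for n,ch in(('plate',(z>35.5)&(fx>-138)&(fx<118)&(fy<82)&(fy>-103)&(z<60)),('trough',(fx>-135)&(fx<135)&(fy<-108)&(fy>-180)&(z>8)&(z<60))):
  for k in comps(ch,6): print(n,k.sum(),np.round([fx[k].mean(),fy[k].mean(),z[k].mean(),z[k].max()],1))
E
python3 plan.py "w 473 -354 54 104.7"
```

```text
tool_pos: [0.475, -0.2229, 0.1782]
orientation: [-179.7, -0.1, 94.8]
force: [-0.1, -0.2, -2.7]
opening: 0.024
tool_pos: [0.4709, -0.3568, 0.1461]
orientation: [-179.7, -0.2, 104.5]
force: [0.1, 0.5, -3.5]
opening: 0.0237
tool_pos: [0.4695, -0.3523, 0.0645]
orientation: [-179.6, -0.3, 104.6]
force: [-1.1, 0.1, -3.4]
opening: 0.0239
tool_pos: [0.4738, -0.3545, 0.071]
orientation: [179.9, 0.1, 104.7]
force: [-0.1, 0.5, -2.8]
opening: 0.0238
trough 89 [  92.6 -140.1   12.2   16.3]
trough 48 [  42.5 -123.3   26.3   33.7]
trough 44 [   8.6 -124.2   28.5   36.3]
trough 102 [-105.1 -133.9   11.9   17.9]
at [ 473.9 -354.5   71.2] [1.799e+02 1.000e-01 1.047e+02] F [-0.1 -0.6 -2.9] open 23.8 t 16.5
w 473 -354 54 104.7
   [[0.004,-0.004,0.086],[0.0003,0.0002,0.0000]]
```

Run:
```python
from plant import *
from h import *
import json
F=json.load(open('fix.json')); t=np.radians(F[2])
for n in('top','scene'):
  s=snapshot(n); W=world(s);  D=W[...,:2]*1000-F[:2]
  fx=D@[np.cos(t),np.sin(t)]; fy=D@[-np.sin(t),np.cos(t)]; z=W[...,2]*1000
  ch=(fx>-30)&(fx<70)&(fy<-108)&(fy>-175)&(z>7)&(z<60)
  for k in comps(ch,10):
    print(n,k.sum(),'fx',np.round(np.percentile(fx[k],[3,50,97]),1),'z',np.round(np.percentile(z[k],[5,50,90,97]),1))
    for lo,hi in((7,14),(14,20),(20,26),(26,40)):
      q=k&(z>=lo)&(z<hi)
      if q.sum()>1: print('   z',lo,hi,q.sum(),'fy',np.round(np.percentile(fy[q],[3,50,97]),1))
```

```text
top 49 fx [30.1 42.4 56.7] z [17.7 28.  31.5 32.5]
   z 7 14 2 fy [-121.7 -120.5 -119.3]
   z 14 20 5 fy [-128.  -125.8 -118.7]
   z 20 26 12 fy [-127.2 -122.3 -119. ]
   z 26 40 30 fy [-128.4 -123.5 -118.8]
top 44 fx [-1.4  8.6 20. ] z [13.4 31.  34.3 35.1]
   z 7 14 4 fy [-120.9 -120.4 -120. ]
   z 14 20 4 fy [-122.8 -120.4 -120.1]
   z 20 26 2 fy [-127.7 -126.5 -125.4]
   z 26 40 34 fy [-129.6 -125.2 -120.5]
scene 118 fx [ 0.4 24.2 58.7] z [10.1 21.6 30.8 32.6]
   z 7 14 27 fy [-133.1 -129.5 -121.5]
   z 14 20 24 fy [-133.  -129.2 -117.2]
   z 20 26 26 fy [-132.5 -128.  -108.2]
   z 26 40 41 fy [-133.6 -127.2 -119.1]
```

The chips stand vertically clear of the wall: the slug is 10 mm thick and 30 mm tall with its origin at about 18 mm, and the disc's is at about 17 mm. Both are under the 22 mm limit, so I leave them and set the scraper down.

```bash
M="python3 -m handwheel"
$M '[[[0,0,0.03],[0,0,0]],[[0,0,0.06],[0,0,0]],[[0,0,0.09],[0,0,0]],[[0,0,0.1],[0,0,0]],[[0,0,0.1],[0,0,0]]]' | tail -4
$M '[[[0,0,0.0],[0,0,0]],[[0,0,0.0],[0,0,0]],[[0,0,0.003],[0,0,0]],[[0,0,0.006],[0,0,0]],[[0,0,0.006],[0,0,0]]]' | tail -4
$M '[[[0,0,0],[0,0,0]],[[0,0,0],[0,0,0]],[[0,0,0],[0,0,0]],[[0,0,0],[0,0,0]],[[0,0,0],[0,0,0]]]' -1| tail -4
$M '[[[0,0,0],[0,0,0]],[[0,0,0],[0,0,0]],[[0,0,0],[0,0,0]],[[0,0,0],[0,0,0]],[[0,0,0],[0,0,0]]]' | tail -1
$M '[[[0,0,-0.2],[0,0,0]],[[0,0,-0.4],[0,0,0]],[[0,0,-0.6],[0,0,0]],[[0,0,-0.7],[0,0,0]],[[0,0,-0.7],[0,0,0]]]' | tail -4
python3 - <<'E'
from plant import *
from h import *
s=snapshot('top'); W=world(s);x,y,z=W[...,0],W[...,1],W[...,2]
np.savez('pics/t5.npz',**s)
for nm,b in(('tubes',(y>.2)&(y<.42)&(x>.38)&(x<.66)&(z>.02)&(z<.05)),('strt',(x>.5)&(x<.72)&(y<-.2)&(y>-.4)&(z>.012)&(z<.09))):
  for k in comps(b,100): print(nm,rect(W[k]))
E
python3 plan.py "w 440 100 180 140" "w 445.7 309.6 150 179.5" "w 445.7 309.6 60 179.5"
```

```text
tool_pos: [0.4723, -0.3541, 0.0488]
orientation: [-179.9, -0.1, 104.7]
force: [-0.1, -0.1, -3.4]
opening: 0.0241
tool_pos: [0.4731, -0.3543, 0.0488]
orientation: [180.0, 0.0, 104.7]
force: [0.3, 0.1, -2.3]
opening: 0.0236
tool_pos: [0.4732, -0.3544, 0.049]
orientation: [180.0, 0.0, 104.7]
force: [-0.0, -0.4, -0.6]
opening: 0.0515
opening: 0.0838
tool_pos: [0.4755, -0.3557, 0.1949]
orientation: [179.6, 0.4, 104.7]
force: [1.0, -1.1, 0.5]
opening: 0.0876
tubes (array([580.4, 292.8]), 101.7, 25.6, 86.3)
tubes (array([513.3, 289.7]), 100.0, 25.6, -87.7)
tubes (array([445.8, 309.7]), 99.6, 25.5, 89.6)
at [ 474.4 -355.   192. ] [179.7   0.2 104.7] F [ 0.8  0.5 -1.6] open 87.8 t 18.8
w 440 100 180 140
   [[0.748,0.137,0.018],[0.0002,0.0003,-0.0327]]
   [[0.704,0.287,0.019],[0.0002,0.0003,-0.0327]]
   [[0.631,0.424,0.020],[0.0002,0.0003,-0.0327]]
w 445.7 309.6 150 179.5
   [[0.326,0.411,0.075],[-0.0000,0.0000,-0.0549]]
   [[0.168,0.497,0.075],[-0.0000,0.0000,-0.0549]]
w 445.7 309.6 60 179.5
   [[0.000,-0.000,0.450],[0.0000,0.0000,0.0000]]
```

```bash
M="python3 -m handwheel"
$M '[[[0.748,0.137,0.018],[0,0,-0.0327]],[[0.748,0.137,0.018],[0,0,-0.0327]],[[0.748,0.137,0.018],[0,0,-0.0327]],[[0.748,0.137,0.018],[0,0,-0.0327]],[[0.748,0.137,0.018],[0,0,-0.0327]]]' 0| tail -4
$M '[[[0.704,0.287,0],[0,0,-0.0327]],[[0.704,0.287,0],[0,0,-0.0327]],[[0.704,0.287,0],[0,0,-0.0327]],[[0.704,0.287,0],[0,0,-0.0327]],[[0.704,0.287,0],[0,0,-0.0327]]]' | tail -4
python3 plan.py "w 530 160 170 160"  "w 580.4 292.8 130 176.3"
```

```text
tool_pos: [0.4602, -0.199, 0.1843]
orientation: [-180.0, -0.1, 116.6]
force: [-1.0, -0.3, -0.7]
opening: 0.0597
tool_pos: [0.4497, -0.0479, 0.1846]
orientation: [-180.0, -0.0, 128.4]
force: [0.2, -0.4, 0.5]
opening: 0.0439
at [449.7 -47.9 184.6] [-180.    -0.   128.4] F [ 0.2 -0.4  0.5] open 43.9 t 19.6
w 530 160 170 160
   [[0.282,0.480,0.037],[0.0000,-0.0000,-0.0439]]
   [[0.141,0.539,0.037],[0.0000,-0.0000,-0.0439]]
w 580.4 292.8 130 176.3
   [[-0.010,0.710,0.200],[0.0000,0.0000,-0.0453]]
```

```bash
M="python3 -m handwheel"
$M '[[[0.282,0.48,0.037],[0,0,-0.0439]],[[0.282,0.48,0.037],[0,0,-0.0439]],[[0.282,0.48,0.037],[0,0,-0.0439]],[[0.282,0.48,0.037],[0,0,-0.0439]],[[0.282,0.48,0.037],[0,0,-0.0439]]]' | tail -4
$M '[[[0.141,0.539,0.037],[0,0,-0.0439]],[[0.141,0.539,0.037],[0,0,-0.0439]],[[0.141,0.539,0.037],[0,0,-0.0439]],[[0.141,0.539,0.037],[0,0,-0.0439]],[[0.141,0.539,0.037],[0,0,-0.0439]]]' | tail -4
$M '[[[-0.01,0.71,0.2],[0,0,-0.0453]],[[-0.01,0.71,0.2],[0,0,-0.0453]],[[-0.01,0.71,0.2],[0,0,-0.0453]],[[-0.01,0.71,0.2],[0,0,-0.0453]],[[-0.01,0.71,0.2],[0,0,-0.0453]]]' | tail -4
$M '[[[0,0,0],[0,0,0]],[[0,0,0],[0,0,0]],[[0,0,0],[0,0,0]],[[0,0,0],[0,0,0]]]' | tail -4
python3 plan.py "w 580.4 292.8 23 176.3"  "w 580.4 292.8 130 176.3" "f 70 -5 130 180" "f 70 -5 48 180"
```

```text
tool_pos: [0.4907, 0.0532, 0.1765]
orientation: [-179.9, -0.1, 144.1]
force: [-0.3, -0.6, -0.4]
opening: 0.0439
tool_pos: [0.531, 0.1561, 0.1692]
orientation: [-179.9, -0.1, 159.8]
force: [-0.3, -1.0, -0.3]
opening: 0.0436
tool_pos: [0.5826, 0.2902, 0.1278]
orientation: [-179.9, -0.1, 176.1]
force: [-0.0, 0.4, 0.3]
opening: 0.0442
tool_pos: [0.582, 0.2877, 0.1312]
orientation: [180.0, 0.0, 176.1]
force: [-0.3, -1.5, 0.6]
opening: 0.0439
at [582.  287.7 131.2] [180.    0.  176.1] F [-0.3 -1.5  0.6] open 43.9 t 21.2
w 580.4 292.8 23 176.3
   [[0.010,0.025,0.541],[0.0001,0.0001,-0.0007]]
w 580.4 292.8 130 176.3
   [[0.000,0.000,-0.535],[-0.0000,-0.0000,0.0000]]
f 70 -5 130 180
   [[-0.192,-0.688,-0.000],[0.0000,-0.0000,0.0039]]
   [[-0.209,-0.683,-0.000],[-0.0000,-0.0000,0.0039]]
f 70 -5 48 180
   [[0.000,0.000,0.410],[0.0000,0.0000,0.0000]]
```

```bash
M="python3 -m handwheel"
$M '[[[0.01,0.022,0.15],[0,0,0]],[[0.01,0.022,0.3],[0,0,0]],[[0.01,0.022,0.45],[0,0,0]],[[0.01,0.022,0.52],[0,0,0]],[[0.01,0.022,0.538],[0,0,0]]]' | tail -4
$M '[[[0,0,0],[0,0,0]],[[0,0,0],[0,0,0]],[[0,0,0],[0,0,0]],[[0,0,0],[0,0,0]],[[0,0,0],[0,0,0]]]' 1| tail -4
$M '[[[0,0,0],[0,0,0]],[[0,0,0],[0,0,0]],[[0,0,0],[0,0,0]],[[0,0,0],[0,0,0]]]' | tail -4
$M '[[[0,0,-0.15],[0,0,0]],[[0,0,-0.3],[0,0,0]],[[0,0,-0.45],[0,0,0]],[[0,0,-0.535],[0,0,0]],[[0,0,-0.535],[0,0,0]]]' | tail -4
$M '[[[-0.192,-0.688,0],[0,0,0.0039]],[[-0.192,-0.688,0],[0,0,0.0039]],[[-0.192,-0.688,0],[0,0,0.0039]],[[-0.192,-0.688,0],[0,0,0.0039]],[[-0.192,-0.688,0],[0,0,0.0039]]]' | tail -4
$M '[[[-0.209,-0.683,0],[0,0,0.0039]],[[-0.209,-0.683,0],[0,0,0.0039]],[[-0.209,-0.683,0],[0,0,0.0039]],[[-0.209,-0.683,0],[0,0,0.0039]],[[-0.209,-0.683,0],[0,0,0.0039]]]' | tail -4
$M '[[[0,0,0],[0,0,0]],[[0,0,0],[0,0,0]],[[0,0,0],[0,0,0]],[[0,0,0],[0,0,0]]]' | tail -4
python3 plan.py "f 70 -5 48 180" "f 70 -5 130 180" "w 513.3 289.7 130 182.3"
```

```text
tool_pos: [0.5785, 0.2914, 0.0204]
orientation: [-179.8, -0.2, 176.1]
force: [-7.2, -3.3, 9.6]
opening: 0.0439
tool_pos: [0.5813, 0.2942, 0.0245]
orientation: [179.9, 0.1, 176.2]
force: [-1.0, -0.1, 6.0]
opening: 0.0251
tool_pos: [0.5813, 0.2942, 0.0245]
orientation: [179.9, 0.1, 176.2]
force: [-0.3, -0.4, 7.3]
opening: 0.0248
tool_pos: [0.5823, 0.2951, 0.135]
orientation: [179.7, 0.3, 176.2]
force: [0.9, 0.4, -2.7]
opening: 0.0251
tool_pos: [0.609, 0.1497, 0.129]
orientation: [-180.0, -0.1, 174.5]
force: [0.4, -0.3, -1.8]
opening: 0.0252
tool_pos: [0.6383, 0.0103, 0.1288]
orientation: [-180.0, -0.1, 173.1]
force: [0.2, 1.1, -1.3]
opening: 0.0249
tool_pos: [0.6383, 0.0151, 0.1296]
orientation: [180.0, -0.0, 173.4]
force: [0.6, 0.4, -2.8]
opening: 0.0245
at [638.3  15.1 129.6] [180.   -0.  173.4] F [ 0.6  0.4 -2.8] open 24.5 t 23.9
f 70 -5 48 180
   [[-0.007,-0.008,0.408],[0.0000,-0.0000,-0.0002]]
f 70 -5 130 180
   [[0.000,0.000,-0.410],[0.0000,-0.0000,-0.0000]]
w 513.3 289.7 130 182.3
   [[0.392,0.651,0.000],[0.0000,0.0000,-0.0122]]
   [[0.341,0.679,0.000],[-0.0000,0.0000,-0.0122]]
```

```bash
M="python3 -m handwheel"
$M '[[[-0.007,-0.008,0.15],[0,0,0]],[[-0.007,-0.008,0.27],[0,0,0]],[[-0.007,-0.008,0.34],[0,0,0]],[[-0.007,-0.008,0.38],[0,0,0]],[[-0.007,-0.008,0.39],[0,0,0]]]' | tail -4
$M '[[[0,0,0.0],[0,0,0]],[[0,0,0.005],[0,0,0]],[[0,0,0.011],[0,0,0]],[[0,0,0.011],[0,0,0]],[[0,0,0.011],[0,0,0]]]' | tail -4
$M '[[[0,0,0],[0,0,0]],[[0,0,0],[0,0,0]],[[0,0,0],[0,0,0]],[[0,0,0],[0,0,0]],[[0,0,0],[0,0,0]]]' 0| tail -4
$M '[[[0,0,-0.05],[0,0,0]],[[0,0,-0.15],[0,0,0]],[[0,0,-0.3],[0,0,0]],[[0,0,-0.4],[0,0,0]],[[0,0,-0.4],[0,0,0]]]' | tail -4
$M '[[[0.392,0.651,0],[0,0,-0.0122]],[[0.392,0.651,0],[0,0,-0.0122]],[[0.392,0.651,0],[0,0,-0.0122]],[[0.392,0.651,0],[0,0,-0.0122]],[[0.392,0.651,0],[0,0,-0.0122]]]' | tail -4
$M '[[[0.341,0.679,0],[0,0,-0.0122]],[[0.341,0.679,0],[0,0,-0.0122]],[[0.341,0.679,0],[0,0,-0.0122]],[[0.341,0.679,0],[0,0,-0.0122]],[[0.341,0.679,0],[0,0,-0.0122]]]' | tail -4
$M '[[[0,0,0],[0,0,0]],[[0,0,0],[0,0,0]],[[0,0,0],[0,0,0]],[[0,0,0],[0,0,0]]]' | tail -4
cat > tubes.py <<'E'
from plant import *
from h import *
import json,sys
F=json.load(open('fix.json')); t=np.radians(F[2])
for n in sys.argv[1:] or ('top',):
  s=snapshot(n); W=world(s);x,y,z=W[...,0],W[...,1],W[...,2]*1000
  D=W[...,:2]*1000-F[:2]; f=np.dstack([D@[np.cos(t),np.sin(t)],D@[-np.sin(t),np.cos(t)]]); fx,fy=f[...,0],f[...,1]
  for k in comps((y>.18)&(y<.45)&(x>.38)&(x<.66)&(z>20)&(z<50)&(fy>112),60): print(n,'board',rect(W[k]),k.sum())
  for k in comps((fx>-140)&(fx<123)&(fy<88)&(fy>-104)&(z>48)&(z<62),40): print(n,'plate f',rect(f[k]/1000),'z',np.round(z[k].mean(),1),k.sum())
  for k in comps((y<-.2)&(y>-.42)&(x>.4)&(x<.73)&(z>12)&(z<90),100): print(n,'tool',rect(W[k]),k.sum())
E
python3 tubes.py
python3 plan.py "w 513.3 289.7 26 182.3" "w 513.3 289.7 130 182.3" "f 10 -5 130 180" "f 10 -5 52 180"
```

```text
tool_pos: [0.6389, 0.0127, 0.0502]
orientation: [-179.9, -0.1, 173.4]
force: [0.8, -1.1, -2.4]
opening: 0.0249
tool_pos: [0.6401, 0.0122, 0.0503]
orientation: [180.0, 0.1, 173.3]
force: [0.5, 0.0, -1.4]
opening: 0.0251
tool_pos: [0.6398, 0.0121, 0.0497]
orientation: [180.0, 0.0, 173.3]
force: [0.4, 0.4, 0.0]
opening: 0.0431
tool_pos: [0.6426, 0.0125, 0.1355]
orientation: [179.9, 0.4, 173.4]
force: [0.7, 0.3, 0.0]
opening: 0.0441
tool_pos: [0.5755, 0.1544, 0.1304]
orientation: [179.9, 0.0, 177.9]
force: [0.5, 0.3, -0.5]
opening: 0.0437
tool_pos: [0.5129, 0.293, 0.1302]
orientation: [179.9, 0.1, -177.6]
force: [0.7, -0.4, 0.1]
opening: 0.0443
tool_pos: [0.5146, 0.2879, 0.1296]
orientation: [-180.0, -0.0, -178.0]
force: [0.2, 0.2, 0.0]
opening: 0.0436
top board (array([512.9, 268.2]), 58.4, 23.2, -89.9) 212
top board (array([444.3, 277.2]), 34.5, 22.8, 89.4) 122
top plate f (array([69.4, -6.9]), 99.8, 25.7, -89.9) z 54.2 402
top tool (array([ 653.9, -296.3]), 152.5, 37.1, 2.8) 897
top tool (array([ 470.2, -353.4]), 120.4, 38.2, 14.4) 782
at [514.6 287.9 129.6] [-180.   -0. -178.] F [0.3 0.3 0.4] open 44.0 t 26.8
w 513.3 289.7 26 182.3
   [[0.006,0.009,0.518],[-0.0000,-0.0000,-0.0007]]
w 513.3 289.7 130 182.3
   [[0.000,0.000,-0.520],[0.0000,-0.0000,-0.0000]]
f 10 -5 130 180
   [[-0.139,-0.680,-0.000],[-0.0000,-0.0000,0.0122]]
   [[-0.191,-0.667,-0.000],[-0.0000,-0.0000,0.0122]]
f 10 -5 52 180
   [[0.000,-0.000,0.390],[0.0000,-0.0000,0.0000]]
```

Tube 1 landed at fixture (69.4, −6.9), parallel and flat. The straightedge has been knocked about 30 mm in +x, so I'll re-measure it later. Next is tube 2.

```bash
M="python3 -m handwheel"
$M '[[[0.006,0.009,0.15],[0,0,0]],[[0.006,0.009,0.3],[0,0,0]],[[0.006,0.009,0.4],[0,0,0]],[[0.006,0.009,0.46],[0,0,0]],[[0.006,0.009,0.49],[0,0,0]]]' | tail -4
$M '[[[0,0,0.01],[0,0,0]],[[0,0,0.02],[0,0,0]],[[0,0,0.026],[0,0,0]],[[0,0,0.026],[0,0,0]],[[0,0,0.026],[0,0,0]]]' | tail -4
$M '[[[0,0,0],[0,0,0]],[[0,0,0],[0,0,0]],[[0,0,0],[0,0,0]],[[0,0,0],[0,0,0]],[[0,0,0],[0,0,0]]]' 1| tail -4
$M '[[[0,0,0],[0,0,0]],[[0,0,0],[0,0,0]],[[0,0,0],[0,0,0]]]' | tail -4
$M '[[[0,0,-0.15],[0,0,0]],[[0,0,-0.3],[0,0,0]],[[0,0,-0.45],[0,0,0]],[[0,0,-0.52],[0,0,0]],[[0,0,-0.52],[0,0,0]]]' | tail -4
$M '[[[-0.139,-0.68,0],[0,0,0.0122]],[[-0.139,-0.68,0],[0,0,0.0122]],[[-0.139,-0.68,0],[0,0,0.0122]],[[-0.139,-0.68,0],[0,0,0.0122]],[[-0.139,-0.68,0],[0,0,0.0122]]]' | tail -4
$M '[[[-0.191,-0.667,0],[0,0,0.0122]],[[-0.191,-0.667,0],[0,0,0.0122]],[[-0.191,-0.667,0],[0,0,0.0122]],[[-0.191,-0.667,0],[0,0,0.0122]],[[-0.191,-0.667,0],[0,0,0.0122]]]' | tail -4
$M '[[[0,0,0],[0,0,0]],[[0,0,0],[0,0,0]],[[0,0,0],[0,0,0]],[[0,0,0],[0,0,0]]]' | tail -4
python3 plan.py "f 10 -5 52 180" "f 10 -5 130 180" "w 445.7 309.6 130 179.5"
```

```text
tool_pos: [0.5124, 0.289, 0.0294]
orientation: [-179.9, -0.1, -178.0]
force: [0.0, -0.3, -0.1]
opening: 0.0438
tool_pos: [0.5133, 0.291, 0.0272]
orientation: [179.9, 0.1, -177.9]
force: [1.1, -0.4, -0.1]
opening: 0.0438
tool_pos: [0.5129, 0.2908, 0.0266]
orientation: [180.0, 0.0, -177.9]
force: [-0.9, -0.9, 2.6]
opening: 0.0247
tool_pos: [0.5129, 0.2908, 0.0266]
orientation: [180.0, 0.0, -177.9]
force: [-1.5, -0.8, 5.1]
opening: 0.0247
tool_pos: [0.5144, 0.292, 0.134]
orientation: [179.8, 0.3, -177.9]
force: [0.5, 0.3, -0.8]
opening: 0.0249
tool_pos: [0.5451, 0.1522, 0.1288]
orientation: [-179.9, -0.1, 177.5]
force: [0.0, 0.8, -2.5]
opening: 0.0248
tool_pos: [0.5784, 0.0183, 0.1289]
orientation: [-179.9, -0.1, 173.1]
force: [-1.0, -0.0, -2.7]
opening: 0.0247
tool_pos: [0.5785, 0.0222, 0.1302]
orientation: [180.0, -0.0, 173.4]
force: [0.1, -0.5, -1.6]
opening: 0.0249
at [578.5  22.2 130.2] [180.   -0.  173.4] F [ 0.1 -0.5 -1.6] open 24.9 t 29.9
f 10 -5 52 180
   [[-0.008,-0.010,0.391],[0.0000,-0.0000,-0.0002]]
f 10 -5 130 180
   [[-0.000,0.000,-0.390],[-0.0000,0.0000,0.0000]]
w 445.7 309.6 130 179.5
   [[0.415,0.681,0.000],[-0.0000,0.0000,-0.0083]]
   [[0.379,0.702,0.000],[0.0000,0.0000,-0.0083]]
```

```bash
M="python3 -m handwheel"
$M '[[[-0.007,-0.008,0.15],[0,0,0]],[[-0.007,-0.008,0.27],[0,0,0]],[[-0.007,-0.008,0.34],[0,0,0]],[[-0.007,-0.008,0.37],[0,0,0]],[[-0.007,-0.008,0.38],[0,0,0]]]' | tail -4
$M '[[[0,0,0.0],[0,0,0]],[[0,0,0.005],[0,0,0]],[[0,0,0.012],[0,0,0]],[[0,0,0.012],[0,0,0]],[[0,0,0.012],[0,0,0]]]' | tail -4
$M '[[[0,0,0],[0,0,0]],[[0,0,0],[0,0,0]],[[0,0,0],[0,0,0]],[[0,0,0],[0,0,0]],[[0,0,0],[0,0,0]]]' 0| tail -4
$M '[[[0,0,-0.05],[0,0,0]],[[0,0,-0.15],[0,0,0]],[[0,0,-0.3],[0,0,0]],[[0,0,-0.39],[0,0,0]],[[0,0,-0.39],[0,0,0]]]' | tail -4
$M '[[[0.415,0.681,0],[0,0,-0.0083]],[[0.415,0.681,0],[0,0,-0.0083]],[[0.415,0.681,0],[0,0,-0.0083]],[[0.415,0.681,0],[0,0,-0.0083]],[[0.415,0.681,0],[0,0,-0.0083]]]' | tail -4
$M '[[[0.379,0.702,0],[0,0,-0.0083]],[[0.379,0.702,0],[0,0,-0.0083]],[[0.379,0.702,0],[0,0,-0.0083]],[[0.379,0.702,0],[0,0,-0.0083]],[[0.379,0.702,0],[0,0,-0.0083]]]' | tail -4
$M '[[[0,0,0],[0,0,0]],[[0,0,0],[0,0,0]],[[0,0,0],[0,0,0]],[[0,0,0],[0,0,0]]]' | tail -4
sed -i 's/(x<.73)&(z>12)/(x<.76)\&(z>12)\&((x<.73)|(z>22))/' tubes.py
python3 tubes.py
python3 plan.py "w 445.7 309.6 26 179.5" "w 445.7 309.6 130 179.5" "f -50 -5 130 180" "f -50 -5 52 180"
```

```text
tool_pos: [0.5792, 0.0198, 0.0533]
orientation: [-179.9, -0.1, 173.4]
force: [0.7, 0.0, -1.0]
opening: 0.0249
tool_pos: [0.5801, 0.0193, 0.0526]
orientation: [180.0, 0.1, 173.3]
force: [0.0, 0.5, -0.7]
opening: 0.0246
tool_pos: [0.5799, 0.0193, 0.0521]
orientation: [180.0, 0.0, 173.3]
force: [1.1, 0.4, 0.5]
opening: 0.0435
tool_pos: [0.5825, 0.0198, 0.1352]
orientation: [179.9, 0.4, 173.4]
force: [0.8, 0.5, -0.8]
opening: 0.0436
tool_pos: [0.5116, 0.1684, 0.1308]
orientation: [179.9, 0.1, 176.6]
force: [-0.5, 0.1, 0.1]
opening: 0.0435
tool_pos: [0.4452, 0.3138, 0.1307]
orientation: [179.9, 0.1, 179.6]
force: [0.6, -0.4, 0.3]
opening: 0.044
tool_pos: [0.4469, 0.3081, 0.13]
orientation: [-180.0, -0.0, 179.2]
force: [0.5, 0.3, 0.0]
opening: 0.0439
top board (array([445.1, 290.8]), 63.2, 25.3, 88.7) 247
top plate f (array([69.6, -7. ]), 99.8, 26.2, 90.0) z 54.0 404
top plate f (array([ 8.9, -6.2]), 100.0, 25.3, -89.9) z 54.3 410
top tool (array([ 659.3, -295.4]), 163.6, 37.0, 3.5) 932
top tool (array([ 470.4, -353.5]), 120.2, 38.7, 13.5) 785
at [447.  308.1 130. ] [-180.    -0.   179.2] F [ 0.5 -0.5  0. ] open 43.7 t 32.8
w 445.7 309.6 26 179.5
   [[0.006,0.007,0.520],[-0.0000,-0.0000,-0.0008]]
w 445.7 309.6 130 179.5
   [[0.000,0.000,-0.520],[0.0000,-0.0000,0.0000]]
f -50 -5 130 180
   [[-0.193,-0.705,-0.000],[-0.0000,-0.0000,0.0083]]
   [[-0.229,-0.694,-0.000],[0.0000,-0.0000,0.0083]]
f -50 -5 52 180
   [[0.000,-0.000,0.390],[-0.0000,0.0000,0.0000]]
```

```bash
M="python3 -m handwheel"
$M '[[[0.006,0.007,0.15],[0,0,0]],[[0.006,0.007,0.3],[0,0,0]],[[0.006,0.007,0.4],[0,0,0]],[[0.006,0.007,0.46],[0,0,0]],[[0.006,0.007,0.49],[0,0,0]]]' | tail -4
$M '[[[0,0,0.01],[0,0,0]],[[0,0,0.02],[0,0,0]],[[0,0,0.026],[0,0,0]],[[0,0,0.026],[0,0,0]],[[0,0,0.026],[0,0,0]]]' | tail -4
$M '[[[0,0,0],[0,0,0]],[[0,0,0],[0,0,0]],[[0,0,0],[0,0,0]],[[0,0,0],[0,0,0]],[[0,0,0],[0,0,0]]]' 1| tail -4
$M '[[[0,0,0],[0,0,0]],[[0,0,0],[0,0,0]],[[0,0,0],[0,0,0]]]' | tail -4
$M '[[[0,0,-0.15],[0,0,0]],[[0,0,-0.3],[0,0,0]],[[0,0,-0.45],[0,0,0]],[[0,0,-0.52],[0,0,0]],[[0,0,-0.52],[0,0,0]]]' | tail -4
$M '[[[-0.193,-0.705,0],[0,0,0.0083]],[[-0.193,-0.705,0],[0,0,0.0083]],[[-0.193,-0.705,0],[0,0,0.0083]],[[-0.193,-0.705,0],[0,0,0.0083]],[[-0.193,-0.705,0],[0,0,0.0083]]]' | tail -4
$M '[[[-0.229,-0.694,0],[0,0,0.0083]],[[-0.229,-0.694,0],[0,0,0.0083]],[[-0.229,-0.694,0],[0,0,0.0083]],[[-0.229,-0.694,0],[0,0,0.0083]],[[-0.229,-0.694,0],[0,0,0.0083]]]' | tail -4
$M '[[[0,0,0],[0,0,0]],[[0,0,0],[0,0,0]],[[0,0,0],[0,0,0]],[[0,0,0],[0,0,0]]]' | tail -4
python3 plan.py "f -50 -5 52 180" "f -50 -5 160 180" "w 530 -200 170 125" "w 659 -295 160 93.5"
```

```text
tool_pos: [0.445, 0.3089, 0.0301]
orientation: [-179.9, -0.1, 179.2]
force: [0.1, -0.3, 0.8]
opening: 0.044
tool_pos: [0.4457, 0.3109, 0.0275]
orientation: [179.9, 0.0, 179.3]
force: [0.3, 0.2, 0.2]
opening: 0.0438
tool_pos: [0.4454, 0.3107, 0.027]
orientation: [180.0, 0.0, 179.3]
force: [-0.2, -0.7, 2.3]
opening: 0.0248
tool_pos: [0.4454, 0.3107, 0.027]
orientation: [180.0, 0.0, 179.3]
force: [-1.5, -0.7, 5.0]
opening: 0.0246
tool_pos: [0.4466, 0.312, 0.1341]
orientation: [179.7, 0.2, 179.3]
force: [-0.5, 0.3, -2.8]
opening: 0.0248
tool_pos: [0.4813, 0.1649, 0.1291]
orientation: [-179.9, -0.2, 176.1]
force: [-0.1, 0.3, -1.6]
opening: 0.0244
tool_pos: [0.5186, 0.0243, 0.1292]
orientation: [-179.9, -0.1, 173.1]
force: [0.0, 1.1, -1.8]
opening: 0.0247
tool_pos: [0.5189, 0.0286, 0.1305]
orientation: [-180.0, -0.0, 173.4]
force: [0.9, -0.7, -1.5]
opening: 0.0249
at [518.9  28.6 130.5] [-180.    -0.   173.4] F [ 0.9 -0.7 -1.5] open 24.9 t 35.9
f -50 -5 52 180
   [[-0.008,-0.008,0.392],[-0.0000,-0.0001,-0.0002]]
f -50 -5 160 180
   [[-0.000,0.000,-0.540],[0.0000,0.0000,0.0000]]
w 530 -200 170 125
   [[-0.088,-0.561,-0.025],[-0.0000,-0.0000,0.0674]]
   [[-0.311,-0.475,-0.025],[-0.0000,-0.0000,0.0674]]
w 659 -295 160 93.5
   [[-0.759,0.256,0.050],[-0.0000,-0.0000,0.0875]]
```

```bash
M="python3 -m handwheel"
$M '[[[-0.007,-0.008,0.15],[0,0,0]],[[-0.007,-0.008,0.27],[0,0,0]],[[-0.007,-0.008,0.34],[0,0,0]],[[-0.007,-0.008,0.37],[0,0,0]],[[-0.007,-0.008,0.38],[0,0,0]]]' | tail -4
$M '[[[0,0,0.0],[0,0,0]],[[0,0,0.005],[0,0,0]],[[0,0,0.012],[0,0,0]],[[0,0,0.012],[0,0,0]],[[0,0,0.012],[0,0,0]]]' | tail -4
$M '[[[0,0,0],[0,0,0]],[[0,0,0],[0,0,0]],[[0,0,0],[0,0,0]],[[0,0,0],[0,0,0]],[[0,0,0],[0,0,0]]]' 0| tail -4
$M '[[[0,0,-0.05],[0,0,0]],[[0,0,-0.2],[0,0,0]],[[0,0,-0.4],[0,0,0]],[[0,0,-0.54],[0,0,0]],[[0,0,-0.54],[0,0,0]]]' | tail -4
$M '[[[-0.088,-0.561,-0.025],[0,0,0.0674]],[[-0.088,-0.561,-0.025],[0,0,0.0674]],[[-0.088,-0.561,-0.025],[0,0,0.0674]],[[-0.088,-0.561,-0.025],[0,0,0.0674]],[[-0.088,-0.561,-0.025],[0,0,0.0674]]]' -1| tail -4
$M '[[[-0.311,-0.475,-0.025],[0,0,0.0674]],[[-0.311,-0.475,-0.025],[0,0,0.0674]],[[-0.311,-0.475,-0.025],[0,0,0.0674]],[[-0.311,-0.475,-0.025],[0,0,0.0674]],[[-0.311,-0.475,-0.025],[0,0,0.0674]]]' | tail -4
$M '[[[0,0,0],[0,0,0]],[[0,0,0],[0,0,0]],[[0,0,0],[0,0,0]],[[0,0,0],[0,0,0]]]' | tail -4
python3 tubes.py
python3 - <<'E'
from plant import *
import cv2
s=snapshot('top'); cv2.imwrite('pics/t6.png',cv2.resize(s['color'][:300,100:500,::-1],(800,600)))
E
python3 plan.py  "w 659 -295 160 93.5"
```

```text
tool_pos: [0.5197, 0.0263, 0.0537]
orientation: [-179.9, -0.1, 173.4]
force: [0.5, -0.5, -1.3]
opening: 0.0249
tool_pos: [0.5206, 0.026, 0.0529]
orientation: [180.0, 0.1, 173.3]
force: [-0.2, -0.1, -2.2]
opening: 0.0247
tool_pos: [0.5204, 0.0259, 0.0525]
orientation: [180.0, 0.0, 173.3]
force: [-0.6, -1.0, 0.9]
opening: 0.0432
tool_pos: [0.5237, 0.0267, 0.1675]
orientation: [179.8, 0.6, 173.4]
force: [0.9, -0.9, 0.4]
opening: 0.0436
tool_pos: [0.5246, -0.0892, 0.166]
orientation: [180.0, 0.0, 148.8]
force: [-0.1, -0.6, -0.5]
opening: 0.0715
tool_pos: [0.5292, -0.2019, 0.1705]
orientation: [-180.0, -0.0, 124.7]
force: [0.3, 0.5, 0.7]
opening: 0.0876
tool_pos: [0.5295, -0.2001, 0.1706]
orientation: [180.0, 0.0, 125.0]
force: [0.2, 0.0, 0.0]
opening: 0.0878
top plate f (array([-54.3,  33.3]), 20.2, 17.2, -86.9) z 54.4 61
top tool (array([ 717.4, -292.8]), 39.0, 35.6, 4.4) 132
top tool (array([ 463.6, -355.5]), 106.8, 38.3, 13.6) 693
at [ 529.4 -200.4  170.5] [180.    0.  124.9] F [-0.4 -0.1 -1.2] open 87.5 t 38.8
w 659 -295 160 93.5
   [[-0.759,0.260,0.053],[0.0000,0.0000,0.0873]]
```

View pics/t6.png

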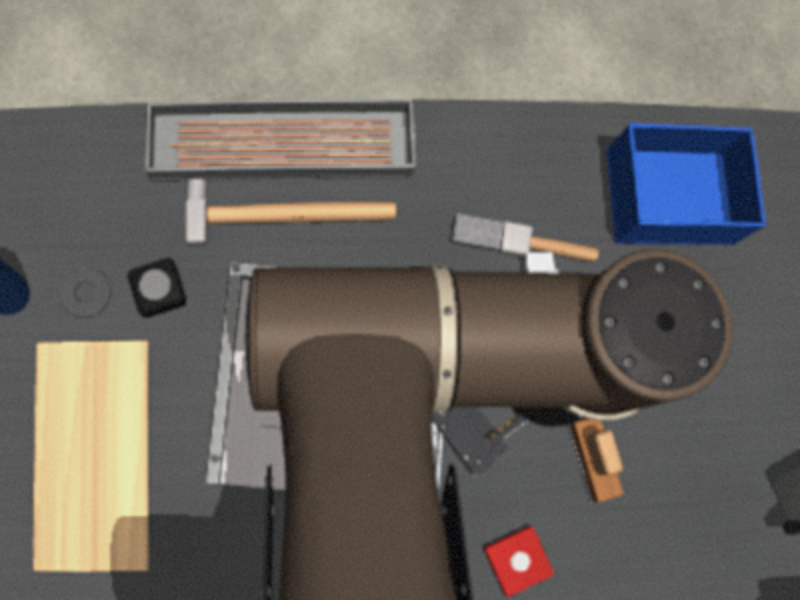

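The top view shows the board empty and the bystanders in place. The arm hides the straightedge except for its end at (541,262), close to the brush handle. I'll measure its fin from the scene camera.

```bash
python3 - <<'E'
from plant import *
from h import *
s=snapshot('scene'); W=world(s);x,y,z=W[...,0],W[...,1],W[...,2]
for k in comps((y<-.2)&(y>-.4)&(x>.56)&(x<.76)&(z>.065)&(z<.085),15): print('fin top',rect(W[k]),k.sum(),np.median(z[k]))
for k in comps((y<-.2)&(y>-.4)&(x>.5)&(x<.76)&(z>.025)&(z<.09),15): print('bar',rect(W[k]),k.sum())
cv2.imwrite('pics/s7.png',cv2.resize(s['color'][130:290,150:350,::-1],(800,640))[:600])
E
python3 tubes.py scene
```

```text
fin top (array([ 659.5, -296.4]), 90.5, 19.6, 3.2) 216 0.07509687433207152
bar (array([ 660. , -296.9]), 163.3, 40.3, 2.7) 885
bar (array([ 514.5, -344.3]), 38.4, 31.1, -81.4) 108
scene plate f (array([-47.4,  -7.4]), 103.7, 30.9, -89.8) z 53.6 157
scene plate f (array([12.7, -7.4]), 104.3, 28.8, -87.8) z 54.1 159
scene plate f (array([71.9, -9.3]), 101.8, 30.6, -89.8) z 53.8 174
scene tool (array([ 472. , -355.6]), 118.7, 39.7, 13.3) 740
scene tool (array([ 659.9, -295.9]), 160.5, 41.6, 3.5) 1055
```

View pics/s7.png

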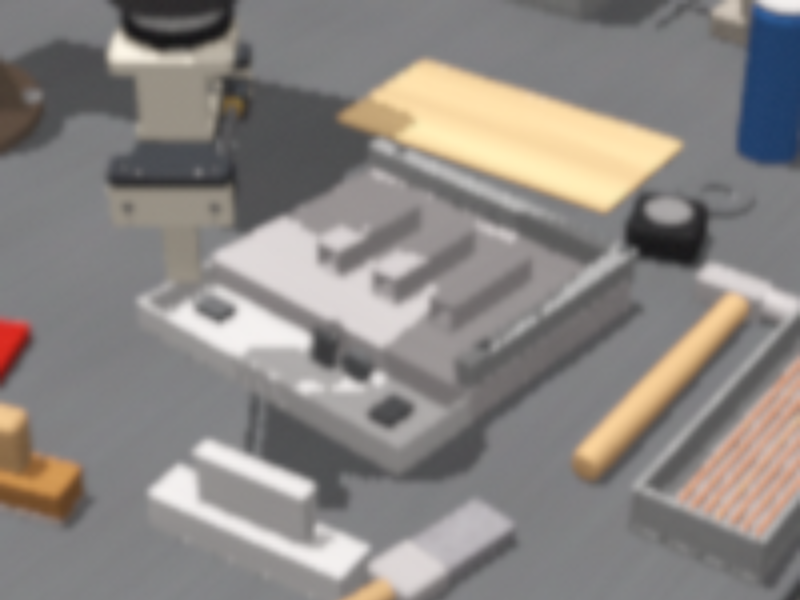

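The tubes lie parallel on the plate, the chips are in the trough, and the straightedge stands at (659,−296) with yaw 3.2°. I'll grasp it.

```bash
M="python3 -m handwheel"
$M '[[[-0.759,0.255,0.05],[0,0,0.0882]],[[-0.759,0.255,0.05],[0,0,0.0882]],[[-0.759,0.255,0.05],[0,0,0.0882]],[[-0.759,0.255,0.05],[0,0,0.0882]],[[-0.759,0.255,0.05],[0,0,0.0882]]]' | tail -4
$M '[[[0,0,0],[0,0,0]],[[0,0,0],[0,0,0]],[[0,0,0],[0,0,0]],[[0,0,0],[0,0,0]]]' | tail -4
python3 plan.py "w 659 -296 56 93.2"
```

```text
tool_pos: [0.6612, -0.2999, 0.1573]
orientation: [-179.9, 0.0, 92.6]
force: [-0.1, 0.4, 0.0]
opening: 0.0881
tool_pos: [0.6575, -0.2959, 0.1613]
orientation: [179.9, 0.0, 93.2]
force: [0.1, 0.3, 0.0]
opening: 0.0873
at [ 657.5 -295.9  161.3] [179.9   0.   93.2] F [0.1 0.3 0. ] open 87.3 t 39.6
w 659 -296 56 93.2
   [[-0.001,0.007,0.527],[0.0001,0.0000,-0.0000]]
```

```bash
M="python3 -m handwheel"
$M '[[[0,0,0.15],[0,0,0]],[[0,0,0.3],[0,0,0]],[[0,0,0.4],[0,0,0]],[[0,0,0.46],[0,0,0]],[[0,0,0.5],[0,0,0]]]' | tail -4
$M '[[[0,0,0.01],[0,0,0]],[[0,0,0.025],[0,0,0]],[[0,0,0.025],[0,0,0]],[[0,0,0.025],[0,0,0]]]' | tail -4
$M '[[[0,0,0],[0,0,0]],[[0,0,0],[0,0,0]],[[0,0,0],[0,0,0]],[[0,0,0],[0,0,0]],[[0,0,0],[0,0,0]]]' 1| tail -4
$M '[[[0,0,0],[0,0,0]],[[0,0,0],[0,0,0]],[[0,0,0],[0,0,0]],[[0,0,0],[0,0,0]],[[0,0,0],[0,0,0]]]' | tail -4
$M '[[[0,-0.01,-0.05],[0,0,0]],[[0,-0.05,-0.2],[0,0,0]],[[0,-0.1,-0.4],[0,0,0]],[[0,-0.2,-0.5],[0,0,0]],[[0,-0.2,-0.5],[0,0,0]]]' | tail -4
python3 plan.py "w 520 -160 175 120" "f -92 -2 160 180" "f -92 -2 90 180"
```

```text
tool_pos: [0.6572, -0.296, 0.0596]
orientation: [-179.9, -0.0, 93.1]
force: [0.8, -0.4, -0.4]
opening: 0.0877
tool_pos: [0.6585, -0.2967, 0.0566]
orientation: [179.9, 0.0, 93.1]
force: [0.4, -0.4, -0.1]
opening: 0.0876
tool_pos: [0.6579, -0.2966, 0.0555]
orientation: [180.0, 0.0, 93.1]
force: [-0.4, 0.9, 0.4]
opening: 0.0596
tool_pos: [0.6578, -0.2966, 0.0553]
orientation: [-180.0, 0.0, 93.1]
force: [0.0, 0.4, -0.2]
opening: 0.0262
tool_pos: [0.6175, -0.2996, 0.1618]
orientation: [179.6, 0.1, 93.0]
force: [1.2, -0.2, -2.8]
opening: 0.0155
at [ 617.5 -299.6  161.8] [1.796e+02 1.000e-01 9.300e+01] F [ 1.2 -0.2 -2.8] open 15.5 t 41.6
w 520 -160 175 120
   [[0.723,-0.449,-0.070],[0.0009,0.0006,-0.0749]]
f -92 -2 160 180
   [[0.473,0.154,0.038],[0.0000,0.0000,-0.0743]]
   [[0.353,0.351,0.037],[0.0000,0.0000,-0.0743]]
f -92 -2 90 180
   [[0.000,-0.000,0.350],[-0.0000,-0.0000,0.0000]]
```

```bash
M="python3 -m handwheel"
$M '[[[0.723,-0.449,-0.07],[0,0,-0.0749]],[[0.723,-0.449,-0.07],[0,0,-0.0749]],[[0.723,-0.449,-0.07],[0,0,-0.0749]],[[0.723,-0.449,-0.07],[0,0,-0.0749]],[[0.723,-0.449,-0.07],[0,0,-0.0749]]]' | tail -4
$M '[[[0.473,0.154,0.0],[0,0,-0.0743]],[[0.473,0.154,0.0],[0,0,-0.0743]],[[0.473,0.154,0.0],[0,0,-0.0743]],[[0.473,0.154,0.0],[0,0,-0.0743]],[[0.473,0.154,0.0],[0,0,-0.0743]]]' | tail -4
$M '[[[0.353,0.351,0.0],[0,0,-0.0743]],[[0.353,0.351,0.0],[0,0,-0.0743]],[[0.353,0.351,0.0],[0,0,-0.0743]],[[0.353,0.351,0.0],[0,0,-0.0743]],[[0.353,0.351,0.0],[0,0,-0.0743]]]' | tail -4
$M '[[[0,0,0],[0,0,0]],[[0,0,0],[0,0,0]],[[0,0,0],[0,0,0]],[[0,0,0],[0,0,0]]]' | tail -4
python3 - <<'E'
from plant import *
from h import *
import json
s=snapshot('scene'); W=world(s); F=json.load(open('fix.json')); t=np.radians(F[2]); D=W[...,:2]*1000-F[:2]
f=np.dstack([D@[np.cos(t),np.sin(t)],D@[-np.sin(t),np.cos(t)]]); z=W[...,2]*1000
m=(abs(f[...,0]+92)<60)&(abs(f[...,1])<120)&(z>100)&(z<230)
h,e=np.histogram(z[m],np.arange(100,230,5)); print(dict(zip(e.astype(int),h)))
cv2.imwrite('pics/s8.png',cv2.resize(s['color'][110:270,150:350,::-1],(800,640))[:600])
E
python3 plan.py "f -92 -2 90 180"
```

```text
tool_pos: [0.5156, -0.1553, 0.1693]
orientation: [-179.9, -0.2, 120.4]
force: [-1.9, 1.2, -5.4]
opening: 0.0154
tool_pos: [0.4991, -0.0606, 0.1693]
orientation: [-180.0, -0.0, 147.1]
force: [0.0, 0.4, -3.8]
opening: 0.0157
tool_pos: [0.4789, 0.0361, 0.1692]
orientation: [-180.0, -0.0, 173.6]
force: [0.9, -0.7, -4.6]
opening: 0.0155
tool_pos: [0.4792, 0.0349, 0.1692]
orientation: [-180.0, -0.0, 173.3]
force: [-0.6, 0.5, -4.2]
opening: 0.0157
{np.int64(100): np.int64(58), np.int64(105): np.int64(51), np.int64(110): np.int64(76), np.int64(115): np.int64(104), np.int64(120): np.int64(95), np.int64(125): np.int64(29), np.int64(130): np.int64(28), np.int64(135): np.int64(29), np.int64(140): np.int64(24), np.int64(145): np.int64(32), np.int64(150): np.int64(19), np.int64(155): np.int64(27), np.int64(160): np.int64(53), np.int64(165): np.int64(27), np.int64(170): np.int64(23), np.int64(175): np.int64(17), np.int64(180): np.int64(22), np.int64(185): np.int64(25), np.int64(190): np.int64(21), np.int64(195): np.int64(21), np.int64(200): np.int64(22), np.int64(205): np.int64(13), np.int64(210): np.int64(4), np.int64(215): np.int64(3), np.int64(220): np.int64(9)}
at [479.3  35.  169.2] [-180.    -0.   173.4] F [ 0.4 -0.8 -3.4] open 15.6 t 43.3
f -92 -2 90 180
   [[0.002,-0.002,0.396],[-0.0000,-0.0000,-0.0004]]
```

View pics/s8.png

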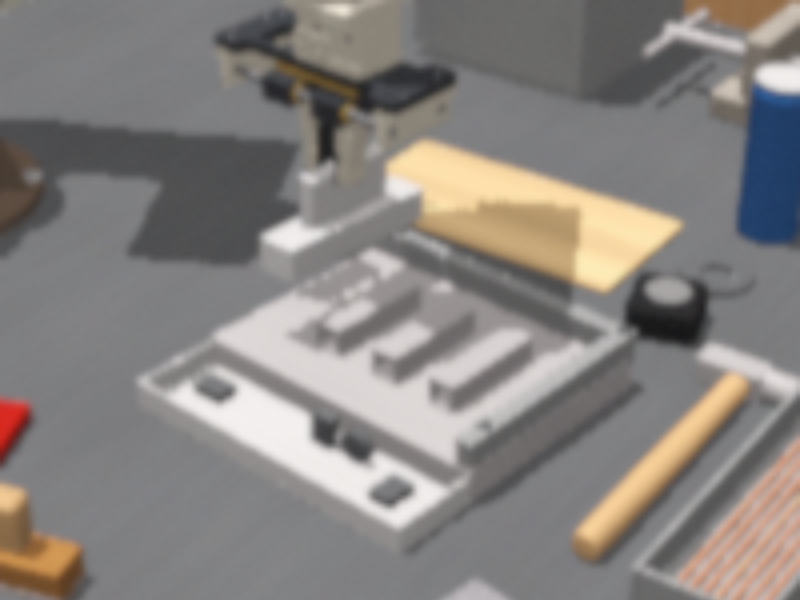

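The straightedge is level but slipped down in the grip, because I lifted before the jaws had fully closed. I'll set it on the plate behind the tubes at fx ≈ −92 and regrip it lower.

```bash
M="python3 -m handwheel"
$M '[[[0,0,0.1],[0,0,0]],[[0,0,0.18],[0,0,0]],[[0,0,0.24],[0,0,0]],[[0,0,0.28],[0,0,0]],[[0,0,0.28],[0,0,0]]]' | tail -4
$M '[[[0,0,0],[0,0,0]],[[0,0,0.01],[0,0,0]],[[0,0,0.02],[0,0,0]],[[0,0,0.03],[0,0,0]],[[0,0,0.03],[0,0,0]]]' | tail -4
$M '[[[0,0,0.005],[0,0,0]],[[0,0,0.01],[0,0,0]],[[0,0,0.01],[0,0,0]],[[0,0,0.01],[0,0,0]]]' | tail -4
$M '[[[0,0,0.005],[0,0,0]],[[0,0,0.01],[0,0,0]],[[0,0,0.01],[0,0,0]],[[0,0,0.01],[0,0,0]]]' | tail -4
```

```text
tool_pos: [0.4788, 0.0351, 0.1122]
orientation: [-179.9, -0.1, 173.4]
force: [-0.1, 0.8, -3.2]
opening: 0.0157
tool_pos: [0.4808, 0.0353, 0.1094]
orientation: [-180.0, 0.2, 173.6]
force: [0.3, -6.4, 11.0]
opening: 0.0156
tool_pos: [0.481, 0.0353, 0.1093]
orientation: [180.0, 0.3, 173.6]
force: [-8.7, -4.8, 31.4]
opening: 0.0157
tool_pos: [0.4816, 0.0354, 0.1086]
orientation: [180.0, 0.3, 173.7]
force: [-13.5, -3.8, 45.4]
opening: 0.0152
```

Run:
```python
from plant import *
from h import *
import json
s=snapshot('scene'); W=world(s); F=json.load(open('fix.json')); t=np.radians(F[2]); D=W[...,:2]*1000-F[:2]
f=np.dstack([D@[np.cos(t),np.sin(t)],D@[-np.sin(t),np.cos(t)]]); z=W[...,2]*1000
for lo,hi in((54,57),(57,64),(64,72),(72,80),(80,88),(88,98),(98,110),(110,120)):
  m=(f[...,0]<-66)&(f[...,0]>-140)&(abs(f[...,1])<115)&(z>lo)&(z<hi)
  if m.sum()>3: print(lo,hi,m.sum(),'fx',np.round(np.percentile(f[m][:,0],[2,98])),'fy',np.round(np.percentile(f[m][:,1],[2,98])))
cv2.imwrite('pics/s9.png',cv2.resize(s['color'][110:270,150:350,::-1],(800,640))[:600])
```

```text
54 57 59 fx [-112.  -66.] fy [-71. 100.]
57 64 182 fx [-105.  -69.] fy [-73.  89.]
64 72 43 fx [-90. -78.] fy [-37.  48.]
72 80 45 fx [-93. -78.] fy [-37.  48.]
80 88 36 fx [-93. -77.] fy [-36.  49.]
88 98 42 fx [-97. -69.] fy [-37.  45.]
98 110 79 fx [-109.  -66.] fy [-38.  47.]
110 120 31 fx [-113.  -67.] fy [-14.   4.]
```

View pics/s9.png

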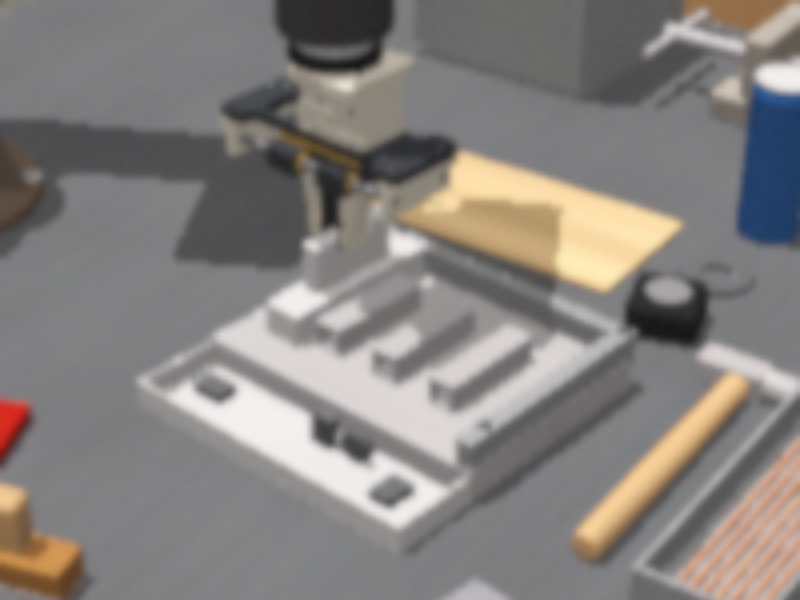

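The bar sits flat on the plate: its top is at about 60 mm, it spans fy −73 to +88, and its centre is near fy +6. I'll open, recentre, go lower and regrip with a full closing wait.

```bash
M="python3 -m handwheel"
$M '[[[0,0,0],[0,0,0]],[[0,0,0],[0,0,0]],[[0,0,0],[0,0,0]],[[0,0,0],[0,0,0]],[[0,0,0],[0,0,0]]]' 0| tail -4
$M '[[[-0.015,0.03,0],[0,0,0]],[[-0.015,0.03,0],[0,0,0]],[[-0.015,0.03,0],[0,0,0]],[[-0.015,0.03,0],[0,0,0]]]' | tail -4
python3 plan.py "f -87 5 87 180"
```

```text
tool_pos: [0.4793, 0.0357, 0.1032]
orientation: [-180.0, -0.0, 173.5]
force: [0.4, -0.4, -0.3]
opening: 0.0413
tool_pos: [0.4829, 0.0414, 0.1031]
orientation: [-180.0, -0.0, 173.5]
force: [0.4, -0.2, -0.7]
opening: 0.0439
at [482.9  41.4 103.1] [-180.    -0.   173.5] F [ 0.4 -0.2 -0.7] open 43.9 t 45.6
f -87 5 87 180
   [[-0.009,-0.001,0.081],[-0.0000,-0.0001,0.0001]]
```

```bash
M="python3 -m handwheel"
$M '[[[-0.009,0,0.04],[0,0,0]],[[-0.009,0,0.07],[0,0,0]],[[-0.009,0,0.08],[0,0,0]],[[-0.009,0,0.08],[0,0,0]]]' | tail -4
$M '[[[0,0,0],[0,0,0]],[[0,0,0],[0,0,0]],[[0,0,0],[0,0,0]],[[0,0,0],[0,0,0]],[[0,0,0],[0,0,0]]]' 1| tail -1
$M '[[[0,0,0],[0,0,0]],[[0,0,0],[0,0,0]],[[0,0,0],[0,0,0]],[[0,0,0],[0,0,0]],[[0,0,0],[0,0,0]]]' | tail -4
$M '[[[0,0,0],[0,0,0]],[[0,0,-0.005],[0,0,0]],[[0,-0.02,-0.01],[0,0,0]],[[0,-0.04,-0.01],[0,0,0]],[[0,-0.04,-0.01],[0,0,0]]]' | tail -4
$M '[[[0,0,0],[0,0,0]],[[0,0,0],[0,0,0]],[[0,0,0],[0,0,0]]]' | tail -4
python3 tubes.py scene
python3 plan.py "f 28 -3 89 180"
```

```text
tool_pos: [0.484, 0.0407, 0.0863]
orientation: [-179.9, -0.1, 173.5]
force: [-0.5, -0.1, -0.4]
opening: 0.0441
opening: 0.016
tool_pos: [0.4846, 0.041, 0.0872]
orientation: [-180.0, -0.0, 173.5]
force: [0.1, -0.4, -4.6]
opening: 0.0156
tool_pos: [0.4835, 0.0324, 0.0894]
orientation: [-180.0, -0.0, 173.5]
force: [-0.1, 0.7, -5.4]
opening: 0.0156
tool_pos: [0.4838, 0.0331, 0.0894]
orientation: [180.0, 0.0, 173.5]
force: [0.7, 0.5, -3.9]
opening: 0.0157
scene plate f (array([-63.8,  -3.7]), 163.8, 69.9, 82.3) z 55.6 388
scene plate f (array([11.5, -7. ]), 103.7, 29.2, 89.4) z 53.7 162
scene plate f (array([72.7, -9.5]), 102.3, 29.0, 89.5) z 53.7 178
scene tool (array([ 471.8, -355.7]), 119.5, 40.9, 15.6) 736
at [483.8  33.1  89.4] [180.    0.  173.5] F [ 0.1 -0.4 -4.4] open 16.0 t 47.5
f 28 -3 89 180
   [[-0.575,-0.001,0.002],[0.0000,0.0000,0.0001]]
```

```bash
M="python3 -m handwheel"
$M '[[[-0.03,0,0],[0,0,0]],[[-0.06,0,0],[0,0,0]],[[-0.09,0,0],[0,0,0]],[[-0.12,0,0],[0,0,0]],[[-0.15,0,0],[0,0,0]]]' | tail -2
$M '[[[-0.03,0,0],[0,0,0]],[[-0.06,0,0],[0,0,0]],[[-0.09,0,0],[0,0,0]],[[-0.12,0,0],[0,0,0]],[[-0.15,0,0],[0,0,0]]]' | tail -2
$M '[[[-0.03,0,0],[0,0,0]],[[-0.06,0,0],[0,0,0]],[[-0.09,0,0],[0,0,0]],[[-0.12,0,0],[0,0,0]],[[-0.15,0,0],[0,0,0]]]' | tail -2
$M '[[[-0.03,0,0],[0,0,0]],[[-0.05,0,0],[0,0,0]],[[-0.07,0,0],[0,0,0]],[[-0.09,0,0],[0,0,0]],[[-0.1,0,0],[0,0,0]]]' | tail -2
$M '[[[-0.005,0,0],[0,0,0]],[[-0.01,0,0],[0,0,0]],[[-0.015,0,0],[0,0,0]],[[-0.02,0,0],[0,0,0]],[[-0.025,0,0],[0,0,0]]]' | tail -4
$M '[[[-0.005,0,0],[0,0,0]],[[-0.01,0,0],[0,0,0]],[[-0.015,0,0],[0,0,0]],[[-0.02,0,0],[0,0,0]],[[-0.025,0,0],[0,0,0]]]' | tail -4
python3 tubes.py scene
python3 plan.py "f 31 -3 89 180"
```

```text
force: [-1.5, 0.8, -3.6]
opening: 0.016
force: [-3.1, 0.1, -4.8]
opening: 0.0156
force: [-4.5, 0.5, -3.2]
opening: 0.0159
force: [-4.1, 0.4, -4.7]
opening: 0.0157
tool_pos: [0.5981, 0.0202, 0.0893]
orientation: [180.0, 0.0, 173.5]
force: [-2.4, 0.2, -6.2]
opening: 0.0158
tool_pos: [0.6031, 0.0196, 0.0893]
orientation: [-180.0, 0.0, 173.5]
force: [-1.5, 0.2, -5.7]
opening: 0.0158
scene plate f (array([70.1,  2.4]), 169.5, 105.4, 88.8) z 55.3 589
scene tool (array([ 472.2, -355.3]), 119.9, 40.2, 13.8) 739
at [603.3  19.5  89.4] [180.    0.  173.5] F [-1.3 -0.1 -5.1] open 15.6 t 50.0
f 31 -3 89 180
   [[0.012,-0.001,0.002],[0.0000,0.0000,0.0001]]
```

```bash
M="python3 -m handwheel"
$M '[[[-0.005,0,0],[0,0,0]],[[-0.01,0,0],[0,0,0]],[[-0.01,0,0],[0,0,0]],[[-0.01,0,0],[0,0,0]]]' | tail -4
$M '[[[-0.005,0,0],[0,0,0]],[[-0.01,0,0],[0,0,0]],[[-0.01,0,0],[0,0,0]],[[-0.01,0,0],[0,0,0]]]' | tail -4
$M '[[[-0.005,0,0],[0,0,0]],[[-0.01,0,0],[0,0,0]],[[-0.01,0,0],[0,0,0]],[[-0.01,0,0],[0,0,0]]]' | tail -4
python3 plan.py "f 10 -3 89 180" "f 10 -60 160 135" "f 40 -84 160 90" "f 40 -84 89 90"
```

```text
tool_pos: [0.6036, 0.0195, 0.0894]
orientation: [-180.0, -0.1, 173.5]
force: [-8.6, 3.2, -0.2]
opening: 0.0162
tool_pos: [0.6038, 0.0193, 0.0892]
orientation: [-180.0, -0.3, 173.5]
force: [-15.4, 5.7, 5.8]
opening: 0.0159
tool_pos: [0.604, 0.0191, 0.0889]
orientation: [-179.9, -0.5, 173.5]
force: [-20.8, 7.8, 8.5]
opening: 0.0159
at [604.   19.1  88.9] [-179.9   -0.5  173.5] F [-20.8   7.8   8.5] open 15.9 t 51.0
f 10 -3 89 180
   [[0.120,0.001,0.001],[-0.0002,-0.0014,-0.0001]]
f 10 -60 160 135
   [[-0.000,-0.142,-0.178],[-0.0000,-0.0000,0.0625]]
   [[-0.055,-0.132,-0.178],[-0.0000,-0.0000,0.0625]]
f 40 -84 160 90
   [[-0.095,0.011,0.000],[0.0000,-0.0000,0.0625]]
   [[-0.084,0.046,0.000],[0.0000,-0.0000,0.0625]]
f 40 -84 89 90
   [[-0.000,-0.000,0.355],[-0.0000,0.0000,-0.0000]]
```

```bash
M="python3 -m handwheel"
$M '[[[0.05,0,0],[0,0,0]],[[0.1,0,0],[0,0,0]],[[0.12,0,-0.1],[0,0,0]],[[0.12,0,-0.3],[0,0,0]],[[0.12,0,-0.355],[0,0,0]]]' | tail -4
$M '[[[0,-0.142,0],[0,0,0.0625]],[[0,-0.142,0],[0,0,0.0625]],[[0,-0.142,0],[0,0,0.0625]],[[0,-0.142,0],[0,0,0.0625]],[[0,-0.142,0],[0,0,0.0625]]]' | tail -4
$M '[[[-0.055,-0.132,0],[0,0,0.0625]],[[-0.055,-0.132,0],[0,0,0.0625]],[[-0.055,-0.132,0],[0,0,0.0625]],[[-0.055,-0.132,0],[0,0,0.0625]],[[-0.055,-0.132,0],[0,0,0.0625]]]' | tail -4
$M '[[[-0.095,0.011,0],[0,0,0.0625]],[[-0.095,0.011,0],[0,0,0.0625]],[[-0.095,0.011,0],[0,0,0.0625]],[[-0.095,0.011,0],[0,0,0.0625]],[[-0.095,0.011,0],[0,0,0.0625]]]' | tail -4
$M '[[[-0.084,0.046,0],[0,0,0.0625]],[[-0.084,0.046,0],[0,0,0.0625]],[[-0.084,0.046,0],[0,0,0.0625]],[[-0.084,0.046,0],[0,0,0.0625]],[[-0.084,0.046,0],[0,0,0.0625]]]' | tail -4
$M '[[[0,0,0],[0,0,0]],[[0,0,0],[0,0,0]],[[0,0,0],[0,0,0]]]' | tail -4
python3 tubes.py scene top
python3 plan.py "f 36 -85 160 90" "f 36 -85 90 90"
```

```text
tool_pos: [0.5881, 0.022, 0.1662]
orientation: [179.9, 0.5, 173.6]
force: [1.7, 0.7, -3.1]
opening: 0.0157
tool_pos: [0.5825, -0.0066, 0.1609]
orientation: [179.9, 0.1, 151.2]
force: [-0.4, -0.2, -4.1]
opening: 0.016
tool_pos: [0.579, -0.0349, 0.1604]
orientation: [180.0, 0.0, 128.8]
force: [-0.0, 0.4, -4.5]
opening: 0.016
tool_pos: [0.5924, -0.0483, 0.1603]
orientation: [180.0, 0.0, 106.4]
force: [0.0, 0.7, -4.3]
opening: 0.0158
tool_pos: [0.6058, -0.0619, 0.1604]
orientation: [180.0, -0.0, 83.9]
force: [-0.2, -0.3, -3.2]
opening: 0.0159
tool_pos: [0.6058, -0.062, 0.1605]
orientation: [180.0, -0.0, 83.7]
force: [0.0, -0.5, -4.3]
opening: 0.0157
scene plate f (array([86.8, -6.9]), 103.4, 72.2, 89.7) z 54.2 305
scene tool (array([ 472.6, -355.1]), 118.8, 39.9, 15.2) 740
top tool (array([ 470.1, -353. ]), 120.4, 38.2, 14.0) 784
at [605.8 -62.  160.4] [180.   -0.   83.6] F [-0.5  0.3 -4. ] open 15.9 t 53.4
f 36 -85 160 90
   [[-0.007,-0.045,0.002],[0.0000,-0.0000,0.0004]]
f 36 -85 90 90
   [[-0.000,-0.000,0.350],[0.0000,-0.0000,0.0000]]
```

```bash
M="python3 -m handwheel"
$M '[[[-0.007,-0.045,0.1],[0,0,0]],[[-0.007,-0.045,0.2],[0,0,0]],[[-0.007,-0.045,0.3],[0,0,0]],[[-0.007,-0.045,0.34],[0,0,0]],[[-0.007,-0.045,0.351],[0,0,0]]]' | tail -4
$M '[[[0,0,0],[0,0,0]],[[0,0,0],[0,0,0]],[[0.02,0,0],[0,0,0]],[[0.04,0,0],[0,0,0]],[[0.06,0,0],[0,0,0]]]' | tail -4
$M '[[[0.02,0,0],[0,0,0]],[[0.04,0,0],[0,0,0]],[[0.06,0,0],[0,0,0]],[[0.08,0,0],[0,0,0]],[[0.1,0,0],[0,0,0]]]' | tail -4
$M '[[[0.02,0,0],[0,0,0]],[[0.04,0,0],[0,0,0]],[[0.06,0,0],[0,0,0]],[[0.08,0,0],[0,0,0]],[[0.095,0,0],[0,0,0]]]' | tail -4
python3 plan.py "f 36 -28 90 90"
```

```text
tool_pos: [0.5956, -0.0627, 0.0885]
orientation: [-179.8, 0.1, 83.6]
force: [0.1, 0.3, -4.3]
opening: 0.0159
tool_pos: [0.5984, -0.0506, 0.0911]
orientation: [179.9, 0.0, 83.5]
force: [-1.2, -6.2, -0.1]
opening: 0.0159
tool_pos: [0.6004, -0.0313, 0.0912]
orientation: [180.0, 0.1, 83.5]
force: [-1.6, -6.4, 0.2]
opening: 0.0159
tool_pos: [0.6026, -0.0124, 0.0911]
orientation: [180.0, 0.1, 83.5]
force: [-1.5, -6.8, -0.5]
opening: 0.0157
at [602.6 -12.4  91.1] [1.80e+02 1.00e-01 8.35e+01] F [-1.5 -6.8 -0.5] open 15.7 t 55.1
f 36 -28 90 90
   [[0.033,-0.001,0.006],[0.0001,0.0002,0.0001]]
```

```bash
M="python3 -m handwheel"
$M '[[[0.01,0,0],[0,0,0]],[[0.02,0,0],[0,0,0]],[[0.025,0,0],[0,0,0]],[[0.025,0,0],[0,0,0]]]' | tail -4
$M '[[[0.005,0,0],[0,0,0]],[[0.01,0,0],[0,0,0]],[[0.01,0,0],[0,0,0]]]' | tail -4
$M '[[[0.005,0,0],[0,0,0]],[[0.01,0,0],[0,0,0]],[[0.01,0,0],[0,0,0]]]' | tail -4
python3 tubes.py scene
```

```text
tool_pos: [0.6032, -0.0073, 0.0911]
orientation: [180.0, 0.1, 83.5]
force: [-0.2, -4.6, -1.2]
opening: 0.0159
tool_pos: [0.6032, -0.0059, 0.0911]
orientation: [180.0, 0.1, 83.5]
force: [-0.6, -8.1, 0.0]
opening: 0.0159
tool_pos: [0.6031, -0.0054, 0.0912]
orientation: [-180.0, 0.2, 83.5]
force: [-0.5, -14.9, 0.6]
opening: 0.0157
scene plate f (array([43.6, 17.9]), 158.9, 140.2, -0.6) z 54.5 492
scene tool (array([ 472.6, -355.2]), 118.9, 39.9, 14.5) 737
```

```bash
M="python3 -m handwheel"
$M '[[[0.005,0,0],[0,0,0]],[[0.01,0,0],[0,0,0]],[[0.01,0,0],[0,0,0]],[[0.01,0,0],[0,0,0]]]' | tail -4
$M '[[[-0.05,0,0],[0,0,0]],[[-0.1,0,0],[0,0,0]],[[-0.12,0,-0.1],[0,0,0]],[[-0.12,0,-0.3],[0,0,0]],[[-0.12,0,-0.35],[0,0,0]]]' | tail -4
$M '[[[0,0,0],[0,0,0]],[[0,0,0],[0,0,0]],[[0,0,0],[0,0,0]]]' | tail -4
python3 tubes.py scene
python3 - <<'E'
from plant import *
from h import *
s=snapshot('scene');cv2.imwrite('pics/s10.png',cv2.resize(s['color'][130:270,180:350,::-1],(728,600)))
E
python3 plan.py "f 0 -10 160 135" "f 10 5 160 180" "f 10 5 90 180" "f 33 5 90 180"
```

```text
tool_pos: [0.6028, -0.0047, 0.0913]
orientation: [-179.9, 0.3, 83.5]
force: [-1.4, -18.5, 3.0]
opening: 0.0162
tool_pos: [0.6035, -0.0249, 0.1655]
orientation: [179.6, -0.1, 83.6]
force: [1.7, -0.1, -2.8]
opening: 0.0157
tool_pos: [0.6, -0.0246, 0.1588]
orientation: [-179.9, -0.0, 83.5]
force: [-0.1, 0.7, -4.6]
opening: 0.0157
scene plate f (array([88.3, 37.3]), 101.6, 70.3, -88.9) z 54.3 311
scene tool (array([ 472.1, -354.8]), 120.3, 41.1, 14.2) 737
at [600.  -24.7 158.4] [-179.8    0.    83.5] F [ 0.2 -0.1 -3.6] open 15.8 t 57.1
f 0 -10 160 135
   [[0.093,-0.088,-0.004],[-0.0002,-0.0000,-0.0625]]
   [[0.120,-0.045,-0.004],[-0.0002,-0.0000,-0.0625]]
f 10 5 160 180
   [[0.009,0.044,0.000],[-0.0000,0.0000,-0.0625]]
   [[-0.009,0.044,0.000],[-0.0000,0.0000,-0.0625]]
f 10 5 90 180
   [[-0.000,-0.000,0.350],[0.0000,-0.0000,0.0000]]
f 33 5 90 180
   [[-0.115,0.000,0.000],[-0.0000,-0.0000,-0.0000]]
```

View pics/s10.png

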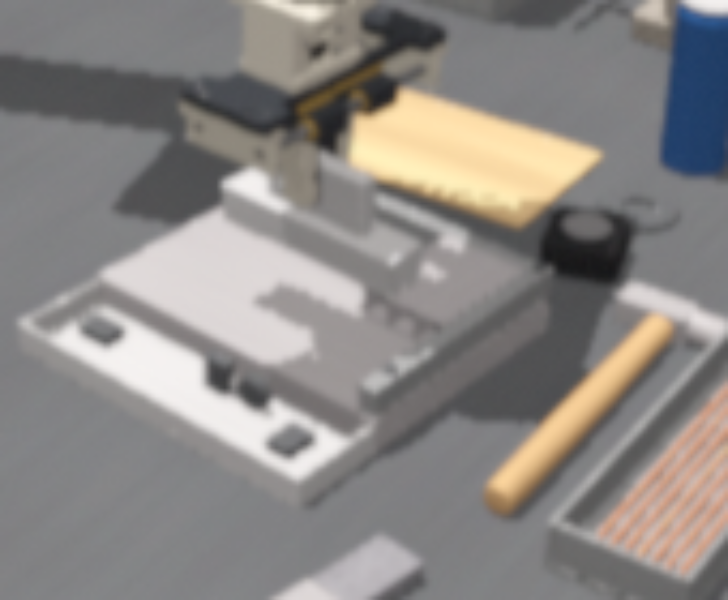

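The pack is together at the side stop, with its tube ends in line at (375–430, 305–325). Next is a final press toward the back stop.

```bash
M="python3 -m handwheel"
$M '[[[0.093,-0.088,0],[0,0,-0.0625]],[[0.093,-0.088,0],[0,0,-0.0625]],[[0.093,-0.088,0],[0,0,-0.0625]],[[0.093,-0.088,0],[0,0,-0.0625]],[[0.093,-0.088,0],[0,0,-0.0625]]]' | tail -1
$M '[[[0.12,-0.045,0],[0,0,-0.0625]],[[0.12,-0.045,0],[0,0,-0.0625]],[[0.12,-0.045,0],[0,0,-0.0625]],[[0.12,-0.045,0],[0,0,-0.0625]],[[0.12,-0.045,0],[0,0,-0.0625]]]' | tail -1
$M '[[[0,0.03,0],[0,0,-0.0625]],[[0,0.03,0],[0,0,-0.0625]],[[0,0.03,0],[0,0,-0.0625]],[[0,0.03,0],[0,0,-0.0625]],[[0,0.03,0],[0,0,-0.0625]]]' | tail -1
$M '[[[0,0.03,0],[0,0,-0.0625]],[[0,0.03,0],[0,0,-0.0625]],[[0,0.03,0],[0,0,-0.0625]],[[0,0.03,0],[0,0,-0.0625]],[[0,0.03,0],[0,0,-0.0625]]]' | tail -1
$M '[[[0,0,0],[0,0,0]],[[0,0,0],[0,0,0]],[[0,0,0],[0,0,0]]]' | tail -4
python3 plan.py "f 15 0 90 180" "f 33 0 90 180"
```

```text
opening: 0.0158
opening: 0.0158
opening: 0.0159
opening: 0.0157
tool_pos: [0.5779, 0.0252, 0.1601]
orientation: [-180.0, -0.0, 173.3]
force: [0.5, -0.3, -4.9]
opening: 0.0156
at [577.9  25.2 160.1] [-180.    -0.   173.3] F [ 0.5 -0.3 -4.9] open 15.6 t 59.0
f 15 0 90 180
   [[-0.038,0.001,0.351],[-0.0000,-0.0000,-0.0004]]
f 33 0 90 180
   [[-0.090,0.000,0.000],[0.0000,0.0000,-0.0000]]
```

```bash
M="python3 -m handwheel"
$M '[[[0,0,0.1],[0,0,0]],[[0,0,0.2],[0,0,0]],[[0,0,0.3],[0,0,0]],[[0,0,0.34],[0,0,0]],[[0,0,0.35],[0,0,0]]]' | tail -4
$M '[[[0,0,0],[0,0,0]],[[0,0,0],[0,0,0]],[[-0.03,0,0],[0,0,0]],[[-0.06,0,0],[0,0,0]],[[-0.09,0,0],[0,0,0]]]' | tail -4
$M '[[[-0.01,0,0],[0,0,0]],[[-0.02,0,0],[0,0,0]],[[-0.03,0,0],[0,0,0]],[[-0.04,0,0],[0,0,0]],[[-0.04,0,0],[0,0,0]]]' | tail -4
$M '[[[-0.005,0,0],[0,0,0]],[[-0.01,0,0],[0,0,0]],[[-0.01,0,0],[0,0,0]]]' | tail -4
$M '[[[-0.005,0,0],[0,0,0]],[[-0.01,0,0],[0,0,0]],[[-0.01,0,0],[0,0,0]]]' | tail -4
$M '[[[0,0,0],[0,0,0]],[[0,0,0],[0,0,0]],[[0,0,0],[0,0,0]],[[0,0,0],[0,0,0]]]' | tail -4
python3 tubes.py scene; python3 plan.py
```

```text
tool_pos: [0.5768, 0.0249, 0.0884]
orientation: [-179.9, -0.2, 173.4]
force: [-0.6, 0.4, -4.7]
opening: 0.0157
tool_pos: [0.5972, 0.0234, 0.0912]
orientation: [180.0, 0.1, 173.5]
force: [0.5, 0.4, -4.4]
opening: 0.0162
tool_pos: [0.6036, 0.0222, 0.09]
orientation: [-180.0, -0.0, 173.5]
force: [0.2, -0.6, -4.3]
opening: 0.0161
tool_pos: [0.6039, 0.022, 0.0897]
orientation: [-180.0, -0.2, 173.5]
force: [-6.2, 1.1, -1.2]
opening: 0.0156
tool_pos: [0.6041, 0.0217, 0.0893]
orientation: [-179.9, -0.4, 173.5]
force: [-11.4, 3.7, 2.1]
opening: 0.0158
tool_pos: [0.6041, 0.0217, 0.0893]
orientation: [-179.9, -0.4, 173.5]
force: [-10.7, 3.2, 2.0]
opening: 0.0157
scene plate f (array([76.4,  2.9]), 180.1, 95.4, 78.3) z 55.5 577
scene tool (array([ 471.2, -356. ]), 121.7, 39.5, 15.3) 736
at [604.1  21.7  89.3] [-179.9   -0.4  173.5] F [-11.3   2.2   1.3] open 15.5 t 61.1
```

```bash
M="python3 -m handwheel"
$M '[[[0.05,0,0],[0,0,0]],[[0.1,0,0],[0,0,0]],[[0.12,0,-0.1],[0,0,0]],[[0.12,0,-0.3],[0,0,0]],[[0.12,0,-0.4],[0,0,0]]]' | tail -4
python3 plan.py "w 530 -150 170 130" "w 610 -288 170 93"  "w 610 -288 70 93"
```

```text
tool_pos: [0.5845, 0.0247, 0.1738]
orientation: [180.0, 0.2, 173.6]
force: [1.4, 1.1, -2.8]
opening: 0.0159
at [584.5  24.7 173.8] [180.    0.2 173.6] F [ 1.4  1.1 -2.8] open 15.9 t 61.5
w 530 -150 170 130
   [[0.087,-0.449,0.009],[0.0002,0.0003,0.0605]]
   [[-0.086,-0.449,0.009],[0.0002,0.0003,0.0605]]
w 610 -288 170 93
   [[-0.393,-0.069,-0.000],[-0.0000,-0.0000,0.0514]]
   [[-0.394,0.060,0.000],[-0.0000,-0.0000,0.0514]]
w 610 -288 70 93
   [[-0.000,-0.000,0.500],[-0.0000,0.0000,-0.0000]]
```

```bash
M="python3 -m handwheel"
$M '[[[0.087,-0.449,0],[0,0,0.0605]],[[0.087,-0.449,0],[0,0,0.0605]],[[0.087,-0.449,0],[0,0,0.0605]],[[0.087,-0.449,0],[0,0,0.0605]],[[0.087,-0.449,0],[0,0,0.0605]]]' | tail -1
$M '[[[-0.086,-0.449,0],[0,0,0.0605]],[[-0.086,-0.449,0],[0,0,0.0605]],[[-0.086,-0.449,0],[0,0,0.0605]],[[-0.086,-0.449,0],[0,0,0.0605]],[[-0.086,-0.449,0],[0,0,0.0605]]]' | tail -1
$M '[[[-0.393,-0.069,0],[0,0,0.0514]],[[-0.393,-0.069,0],[0,0,0.0514]],[[-0.393,-0.069,0],[0,0,0.0514]],[[-0.393,-0.069,0],[0,0,0.0514]],[[-0.393,-0.069,0],[0,0,0.0514]]]' | tail -1
$M '[[[-0.394,0.06,0],[0,0,0.0514]],[[-0.394,0.06,0],[0,0,0.0514]],[[-0.394,0.06,0],[0,0,0.0514]],[[-0.394,0.06,0],[0,0,0.0514]],[[-0.394,0.06,0],[0,0,0.0514]]]' | tail -1
$M '[[[0,0,0],[0,0,0]],[[0,0,0],[0,0,0]],[[0,0,0],[0,0,0]]]' | tail -4
python3 tubes.py scene
python3 plan.py "w 610 -288 62 93"
```

```text
opening: 0.0159
opening: 0.0159
opening: 0.016
opening: 0.016
tool_pos: [0.609, -0.287, 0.1707]
orientation: [180.0, 0.0, 93.1]
force: [-0.4, -0.1, -4.5]
opening: 0.016
scene plate f (array([86.5, 36.9]), 101.8, 72.7, 89.9) z 54.2 382
scene tool (array([ 472.4, -355.6]), 120.0, 39.7, 15.0) 732
at [ 609.  -287.1  170.7] [180.    0.   93.1] F [-0.5 -0.2 -2.8] open 16.3 t 63.5
w 610 -288 62 93
   [[-0.005,0.004,0.544],[0.0001,0.0000,0.0003]]
```

```bash
M="python3 -m handwheel"
$M '[[[0,0,0.15],[0,0,0]],[[0,0,0.3],[0,0,0]],[[0,0,0.43],[0,0,0]],[[0,0,0.5],[0,0,0]],[[0,0,0.53],[0,0,0]]]' | tail -4
$M '[[[0,0,0],[0,0,0]],[[0,0,0.01],[0,0,0]],[[0,0,0.018],[0,0,0]],[[0,0,0.018],[0,0,0]],[[0,0,0.018],[0,0,0]]]' | tail -4
$M '[[[0,0,0.004],[0,0,0]],[[0,0,0.008],[0,0,0]],[[0,0,0.008],[0,0,0]]]' | tail -4
```

```text
tool_pos: [0.6073, -0.2872, 0.0614]
orientation: [-179.8, -0.1, 93.0]
force: [-0.1, 0.3, -4.1]
opening: 0.0158
tool_pos: [0.6096, -0.2881, 0.0617]
orientation: [179.9, 0.0, 93.0]
force: [0.7, 1.2, -4.6]
opening: 0.0157
tool_pos: [0.609, -0.288, 0.0591]
orientation: [180.0, -0.0, 92.9]
force: [0.2, -0.3, -4.0]
opening: 0.0159
```

```bash
M="python3 -m handwheel"
$M '[[[0,0,0.004],[0,0,0]],[[0,0,0.008],[0,0,0]],[[0,0,0.008],[0,0,0]]]' | tail -4
$M '[[[0,0,0],[0,0,0]],[[0,0,0],[0,0,0]],[[0,0,0],[0,0,0]],[[0,0,0],[0,0,0]],[[0,0,0],[0,0,0]]]' -1| tail -4
$M '[[[0,0,0],[0,0,0]],[[0,0,0],[0,0,0]],[[0,0,0],[0,0,0]],[[0,0,0],[0,0,0]],[[0,0,0],[0,0,0]]]' | tail -1
$M '[[[0,0,-0.1],[0,0,0]],[[0,0,-0.3],[0,0,0]],[[0,0,-0.5],[0,0,0]],[[0,0,-0.7],[0,0,0]],[[0,0,-0.7],[0,0,0]]]' | tail -4
python3 plan.py "w 430 -420 220 93" "w 220 -600 240 93"
```

```text
tool_pos: [0.6096, -0.2881, 0.0581]
orientation: [179.9, 0.0, 93.0]
force: [0.8, 1.1, 1.4]
opening: 0.016
tool_pos: [0.609, -0.288, 0.0574]
orientation: [180.0, 0.0, 93.0]
force: [0.8, -0.8, -0.9]
opening: 0.0436
opening: 0.077
tool_pos: [0.6128, -0.2897, 0.2073]
orientation: [179.3, 0.3, 93.0]
force: [1.4, -0.7, 2.1]
opening: 0.0879
at [ 612.8 -289.7  207.3] [179.3   0.3  93. ] F [ 1.4 -0.7  2.1] open 87.9 t 66.1
w 430 -420 220 93
   [[-0.301,-0.473,-0.036],[0.0010,0.0005,0.0000]]
   [[-0.301,-0.473,-0.034],[0.0010,0.0005,0.0000]]
w 220 -600 240 93
   [[-0.422,-0.548,-0.050],[0.0000,0.0000,0.0000]]
   [[-0.422,-0.548,-0.050],[0.0000,0.0000,0.0000]]
```

```bash
M="python3 -m handwheel"
$M '[[[-0.3,-0.473,-0.05],[0,0,0]],[[-0.3,-0.473,-0.05],[0,0,0]],[[-0.3,-0.473,-0.05],[0,0,0]],[[-0.3,-0.473,-0.05],[0,0,0]]]' | tail -1
$M '[[[-0.3,-0.473,0],[0,0,0]],[[-0.3,-0.473,0],[0,0,0]],[[-0.3,-0.473,0],[0,0,0]],[[-0.3,-0.473,0],[0,0,0]]]' | tail -1
$M '[[[-0.422,-0.548,0],[0,0,0]],[[-0.422,-0.548,0],[0,0,0]],[[-0.422,-0.548,0],[0,0,0]],[[-0.422,-0.548,0],[0,0,0]]]' | tail -1
$M '[[[-0.422,-0.548,0],[0,0,0]],[[-0.422,-0.548,0],[0,0,0]],[[-0.422,-0.548,0],[0,0,0]],[[-0.422,-0.548,0],[0,0,0]],[[-0.422,-0.548,0],[0,0,0]]]' | tail -4
python3 tubes.py top scene
python3 - <<'E'
from plant import *
from h import *
import json
s=snapshot('top'); W=world(s); F=json.load(open('fix.json')); t=np.radians(F[2]); D=W[...,:2]*1000-F[:2]
x,y=W[...,0],W[...,1]
f=np.dstack([D@[np.cos(t),np.sin(t)],D@[-np.sin(t),np.cos(t)]]); fx,fy=f[...,0],f[...,1]; z=W[...,2]*1000
for k in comps((fx>-135)&(fx<135)&(fy<-108)&(fy>-180)&(z>8)&(z<60),6): print('trough',np.round([fx[k].mean(),fy[k].mean(),z[k].max()],1))
m=(z>50)&(z<60)&(fx>-20)&(fx<121)&(fy>-40)&(fy<88)
# pack: rear edge per fy band and -y end per tube
for a in(-5,20,45,70): q=m&(abs(fy-a)<10); print('band fy',a,'fx from',np.round(np.percentile(fx[q],[1]),1))
for a in(62.5,87.5,112): q=m&(abs(fx-a)<8); print('tube at',a,'fy from',np.round(np.percentile(fy[q],1),1))
for nm,b in(('tape',(x>.64)&(x<.76)&(y>.16)&(y<.26)&(z>20)),('hammer',(x>.74)&(x<.84)&(y>-.12)&(y<.2)&(z>12)),('brush',(x>.7)&(x<.83)&(y>-.4)&(y<-.15)&(z>12)),('magnet',(x>.27)&(x<.4)&(y>-.32)&(y<-.18)&(z>10))):
  for k in comps(b,150): print(nm,rect(W[k]))
cv2.imwrite('pics/t11.png',cv2.resize(s['color'][100:270,180:430,::-1],(800,544)))
E
```

```text
opening: 0.0876
opening: 0.0874
opening: 0.0876
tool_pos: [0.2135, -0.5992, 0.2067]
orientation: [-180.0, -0.0, 92.7]
force: [0.2, 0.9, -1.0]
opening: 0.0877
top plate f (array([86.3, 38.8]), 98.3, 73.0, -89.9) z 54.3 1103
top tool (array([ 613.7, -286.3]), 161.9, 37.8, 2.3) 956
top tool (array([ 470.1, -353.6]), 120.6, 39.2, 14.0) 784
scene plate f (array([86.9, 36.8]), 102.2, 71.2, -89.8) z 54.3 384
scene tool (array([ 472.5, -354.7]), 121.0, 41.0, 13.8) 731
scene tool (array([ 615.9, -288.1]), 162.7, 41.2, 3.1) 1026
trough [  92.6 -140.6   16. ]
trough [  42.5 -123.3   32.4]
trough [   8.5 -124.3   37.4]
trough [-104.9 -134.    18.3]
band fy -5 fx from [50.8]
band fy 20 fx from [50.6]
band fy 45 fx from [50.1]
band fy 70 fx from [50.6]
tube at 62.5 fy from -9.6
tube at 87.5 fy from -9.1
tube at 112 fy from -8.7
tape (array([699.4, 214.6]), 66.4, 65.5, 15.1)
hammer (array([806.8,  38.2]), 280.6, 78.7, -86.6)
brush (array([ 759. , -279.2]), 200.7, 42.2, 77.6)
magnet (array([ 333.6, -249.4]), 71.6, 70.1, -67.5)
```

View pics/t11.png

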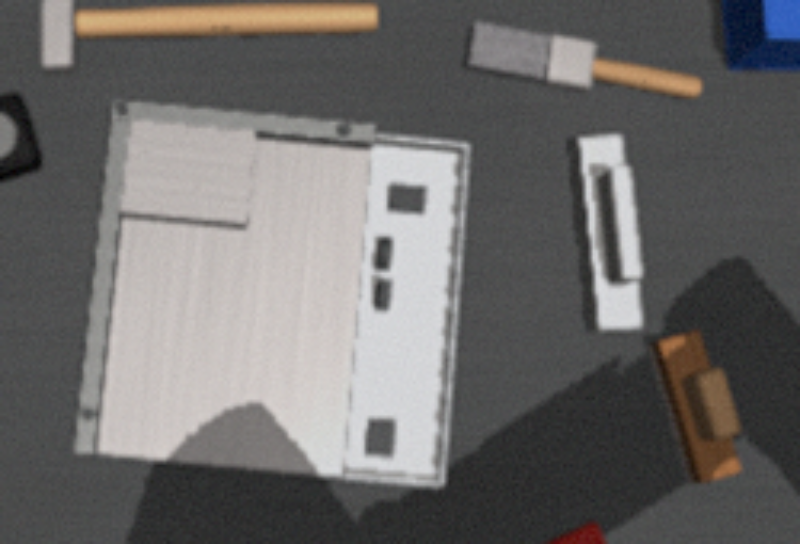

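```bash
python3 -c "
from plant import *
print(close_job())"
```

```text
the job is handed in; nothing more can be done
None
```

The job was handed in at about 68 s of the 210 s allowed. My last checks found everything in place. No verdict came back.

- **Offcuts:** I wiped all four into the trough in three lanes with the held scraper, and the fingers stayed well above them. Two of them, a slug and a disc, stand on edge there. I put their origins at about 17–18 mm, under the 22 mm limit. My one attempt to topple them passed over them without contact.
- **Tubes:** I laid the three tubes flat on the plate and released them, clear of both stops. I then pushed them with the held straightedge toward the back stop, then the side stop, then the back stop again, with about 10–20 N of contact force. The final top view shows one pack, edge to edge, with its rear edge at fixture x ≈ 50.5 mm (ideal 50). The tube ends are at y ≈ −9 to −9.6 mm (ideal −10).
- **Tools:** Both stand upright on the bare table, and the arm is clear of everything.
- **Straightedge:** It was knocked about 30 mm during the run, so I measured it again before picking it up. It slipped in the first grip because I lifted too early, so I set it on the plate and gripped it again.
- **Bystanders:** The tape measure and magnet measured unmoved, and the brush shifted about 5 mm. The hammer's fitted box came out about 18 mm off, but its handle ends are at the same pixels as at the start, so I take that as a fitting artefact. I did not re-measure the washer and spray can at the end, and the arm never went near them.

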